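Put the glass coupons away and park the camera head at the stress-test bench

ROBOT

A 6-joint arm with a two-finger parallel gripper is mounted at the origin on the work surface. World frame = base frame: x ahead of the robot, y to its left, z up, the work surface at z = 0. Lengths are in m, angles in rad, forces in N, time in s.
With the tool pointing down it reaches from about 0.375 to 0.925 m from the base axis. Payload 5.7 kg.
Tool frame: the origin (TCP) lies at the very end of the fingers, on their centre line; the grasp point (between the pads) lies 19 mm behind it; z points along the fingers, y is the line along which they close (so a half turn about z gives the same grasp; the last joint's range is limited). The gripper opens to 88 mm and grips with 3 to 60 N. Pads are 20 mm wide; open, the fingers measure 115 mm over their backs; the gripper's body (75 mm by 178 mm) begins 61 mm behind the grasp point.
Start: joints at [1.133, 0.359, 1.51, -0, 1.272, -0.115], TCP at [0.19, 0.569, 0.2] pointing down, gripper open.
Joint ranges: [-2.97, 2.97], [-1.01, 2.36], [0.21, 2.38], [-0.96, 4.11], [0.2, 2.71], [-2.98, 2.98]. Speed limits (rad/s): [2.39, 2.39, 3.14, 3.14, 3.14, 3.14].

INTERFACE

Orientations are given as a unit quaternion [x, y, z, w].
In Python, from station import bot gives the robot as it stands. The module is installed in compiled form; this text tells all that it offers.
- The arm moves only by the shell command python3 -m creep 'ROWS' [FORCE]. ROWS is text: rows parted by semicolons, each of 5 numbers parted by spaces: the closure, from 0 (fully open) to 1 (shut), then the shift along the tool's x, y, z in mm, then the turn about the tool's z in rad. A call has 1 to 20 rows; each row is the pose to reach, as a shift and turn from the pose commanded when the call began, along the tool's axes at that moment; what a row does not reach only later rows make up. A row lasts 1/10 s, in which the tool goes at most 50 mm and 8.59 degrees, less where a joint would pass 70% of its speed; a pose out of reach is approached as far as the arm can. A call with a gripper value outside its range is refused whole. The fingers move at their own pace and stop on an object; FORCE is the grip in N (left out, the last holds). Time passes only in rows, so rows that repeat a pose let the fingers close. It gives the time, the measured TCP pose, the force, the opening and the grip force at its end, in the units of the state.
- bot.observe(): the state, without advancing time (a new reading comes with each control period).
- bot.capture(name): name is "scene" or "top" or "wrist"; returns the picture (420x560x3 uint8, red, green, blue); there is no depth.
- bot.camera_info(name): a dict with "vertical_fov" (degrees; the focal length in pixels is half the picture's height over the tangent of half this angle, whatever the lens; pixels are square), "cx", "cy" (the principal point, pixels), "xyz" and "rotation" of the camera in the world. Camera axes: x right, y down, z forward; pixel columns grow to the right and rows downward; lengths in m; the calibration is good to about 2 mm. A picture is of the moment at which its call begins: read the wrist's pose just before it. camera_info takes no time and is no camera call; for the wrist camera it gives the pose at the moment of the call.
- bot.sign_off(): hands the job in; it is judged then, once.
The state is a dict: "time_s": time; "joint_positions": joint angles; "joint_velocities": joint speeds; "joint_efforts": joint torques, N m; "position": TCP position; "tool_rot": TCP orientation; "force": force on the tool from outside, world axes, zero at the start; "ft_torque": the same for the moment, N m; "grip_width": finger opening in m; "grip_force": force on a finger pad.
Only numpy, scipy, OpenCV 4.12 (cv2) and the standard library are available. Lean on these libraries where they do the work, as an engineer would, in place of code of your own. Each camera call takes 0.05 s, during which the arm holds its last target. There are 200 camera calls.

TASK

Close the stress-test bench against dust for the night: lay each glass coupon in a pot of its own, flat on the pot's floor, and put a blue cover on every pot that holds one so that it sits fully home and level on the rim (a pot and cover left over may stay as they are). Park the camera head too, swivelled to the green mark at 30 degrees left and with the lens tipped 20 degrees down. Leave the dropper bottle, the mouse and the white stop where they are, and do not tip a pot over.

Things in the scene. Friction and masses are not known exactly. Their poses are not given: they have to be found in the camera images.
- pot1: open round aluminium pot, loose on the bench, all alike: outside diameter 74 mm, inside diameter 66 mm, height 34 mm, inner floor 5 mm above its underside, about 450 g; origin at the centre of its underside, z up
- pot2: open round aluminium pot, loose on the bench, all alike: outside diameter 74 mm, inside diameter 66 mm, height 34 mm, inner floor 5 mm above its underside, about 450 g; origin at the centre of its underside, z up
- pot3: open round aluminium pot, loose on the bench, all alike: outside diameter 74 mm, inside diameter 66 mm, height 34 mm, inner floor 5 mm above its underside, about 450 g; origin at the centre of its underside, z up
- pot4: open round aluminium pot, loose on the bench, all alike: outside diameter 74 mm, inside diameter 66 mm, height 34 mm, inner floor 5 mm above its underside, about 450 g; origin at the centre of its underside, z up
- cover1: loose blue cover, black knob; all alike, fit any pot; 90 g. Origin: centre of underside, z up the knob. Spigot 58 mm dia from z = 0 to 4 mm (goes inside the pot's mouth, 4 mm play all round), plate 82 mm dia from 4 to 9 mm, round knob 18 mm dia from 9 to 35 mm. Starts knob up on the bench, standing on its spigot; seated on a pot, its origin is 30 mm above the pot's
- cover2: loose blue cover, black knob; all alike, fit any pot; 90 g. Origin: centre of underside, z up the knob. Spigot 58 mm dia from z = 0 to 4 mm (goes inside the pot's mouth, 4 mm play all round), plate 82 mm dia from 4 to 9 mm, round knob 18 mm dia from 9 to 35 mm. Starts knob up on the bench, standing on its spigot; seated on a pot, its origin is 30 mm above the pot's
- cover3: loose blue cover, black knob; all alike, fit any pot; 90 g. Origin: centre of underside, z up the knob. Spigot 58 mm dia from z = 0 to 4 mm (goes inside the pot's mouth, 4 mm play all round), plate 82 mm dia from 4 to 9 mm, round knob 18 mm dia from 9 to 35 mm. Starts knob up on the bench, standing on its spigot; seated on a pot, its origin is 30 mm above the pot's
- cover4: loose blue cover, black knob; all alike, fit any pot; 90 g. Origin: centre of underside, z up the knob. Spigot 58 mm dia from z = 0 to 4 mm (goes inside the pot's mouth, 4 mm play all round), plate 82 mm dia from 4 to 9 mm, round knob 18 mm dia from 9 to 35 mm. Starts knob up on the bench, standing on its spigot; seated on a pot, its origin is 30 mm above the pot's
- glass1: greenish glass coupon, a bar 45 x 16 x 10 mm (along its x, y, z), about 20 g, lying flat on the bench at the start; origin at its middle, so 5 mm above the bench. Three or four are there; the rest are absent (None)
- glass2: greenish glass coupon, a bar 45 x 16 x 10 mm (along its x, y, z), about 20 g, lying flat on the bench at the start; origin at its middle, so 5 mm above the bench. Three or four are there; the rest are absent (None)
- glass3: greenish glass coupon, a bar 45 x 16 x 10 mm (along its x, y, z), about 20 g, lying flat on the bench at the start; origin at its middle, so 5 mm above the bench. Three or four are there; the rest are absent (None)
- glass4: greenish glass coupon, a bar 45 x 16 x 10 mm (along its x, y, z), about 20 g, lying flat on the bench at the start; origin at its middle, so 5 mm above the bench. Three or four are there; the rest are absent (None)
- cam_swivel (a joint): swivel of the camera head about the upright axis of its base, rad: 0 = lens along the base's x (long white tick), positive = to the left (counter-clockwise from above). An orange pointer shows it on the base's scale: ticks every 10 degrees, -60 to +60, the wide green one at +30. Stiff (0.12 N m), stays where left
- cam_tilt (a joint): tilt of the camera head about a level axis across it, rad: 0 has the lens level, positive tips the lens down (range -0.5 to 0.6). Stiff (0.2 N m), stays where it is left
- cam_base: fixed round black base of the camera mount, 124 mm in diameter, 22 mm high; origin at the centre of its underside on the swivel axis, z up, x towards the 0 tick of the scale
- cam_axis (a point): where the tilt axis crosses the swivel axis, 102 mm above the bench; fixed
- cam_handle (a point): middle of the camera head's orange handle bar: round, 10 mm dia, along the point's y (the tilt axis); x = lens direction, z = from head to bar. 72 mm from the tilt axis, right above it at tilt 0, moves to the lens side as the lens tips down. Clear: 60 mm between its posts, 44 mm above the head (60 x 62 x 46 mm). Pinched from above it leads both swivel and tilt
- dropper: small dropper bottle, 32 mm in diameter, 70 mm tall, bystander; origin under its centre
- mouse: black computer mouse 100 x 58 x 32 mm, bystander; origin under its centre
- gauge: white L-shaped stop, 100 x 72 mm, 22 mm tall, bystander; origin under the middle of its long arm

How it is judged:
At the end, for the whole second after the job is handed in: Each coupon present in its own pot, on the floor (middle 4-16.5 mm above pot origin, within 22 mm of centre); on it a cover within 7 mm of centre, origin 27-32.5 mm above the pot's, within 2 deg of parallel; pots upright; swivel 30 deg, tilt 20 deg, each within 5 deg (((horizontal distance between glass1 and pot1 below 0.022 m and z of glass1 in the frame of pot1 between 0.004 and 0.0165 m and ((horizontal distance between cover1 and pot1 below 0.007 m and z of cover1 in the frame of pot1 between 0.027 and 0.0325 m and angle between the z axis of cover1 and the z axis of pot1, either way round below 0.035 rad) or (horizontal distance between cover2 and pot1 below 0.007 m and z of cover2 in the frame of pot1 between 0.027 and 0.0325 m and angle between the z axis of cover2 and the z axis of pot1, either way round below 0.035 rad) or (horizontal distance between cover3 and pot1 below 0.007 m and z of cover3 in the frame of pot1 between 0.027 and 0.0325 m and angle between the z axis of cover3 and the z axis of pot1, either way round below 0.035 rad) or (horizontal distance between cover4 and pot1 below 0.007 m and z of cover4 in the frame of pot1 between 0.027 and 0.0325 m and angle between the z axis of cover4 and the z axis of pot1, either way round below 0.035 rad))) or (horizontal distance between glass1 and pot2 below 0.022 m and z of glass1 in the frame of pot2 between 0.004 and 0.0165 m and ((horizontal distance between cover1 and pot2 below 0.007 m and z of cover1 in the frame of pot2 between 0.027 and 0.0325 m and angle between the z axis of cover1 and the z axis of pot2, either way round below 0.035 rad) or (horizontal distance between cover2 and pot2 below 0.007 m and z of cover2 in the frame of pot2 between 0.027 and 0.0325 m and angle between the z axis of cover2 and the z axis of pot2, either way round below 0.035 rad) or (horizontal distance between cover3 and pot2 below 0.007 m and z of cover3 in the frame of pot2 between 0.027 and 0.0325 m and angle between the z axis of cover3 and the z axis of pot2, either way round below 0.035 rad) or (horizontal distance between cover4 and pot2 below 0.007 m and z of cover4 in the frame of pot2 between 0.027 and 0.0325 m and angle between the z axis of cover4 and the z axis of pot2, either way round below 0.035 rad))) or (horizontal distance between glass1 and pot3 below 0.022 m and z of glass1 in the frame of pot3 between 0.004 and 0.0165 m and ((horizontal distance between cover1 and pot3 below 0.007 m and z of cover1 in the frame of pot3 between 0.027 and 0.0325 m and angle between the z axis of cover1 and the z axis of pot3, either way round below 0.035 rad) or (horizontal distance between cover2 and pot3 below 0.007 m and z of cover2 in the frame of pot3 between 0.027 and 0.0325 m and angle between the z axis of cover2 and the z axis of pot3, either way round below 0.035 rad) or (horizontal distance between cover3 and pot3 below 0.007 m and z of cover3 in the frame of pot3 between 0.027 and 0.0325 m and angle between the z axis of cover3 and the z axis of pot3, either way round below 0.035 rad) or (horizontal distance between cover4 and pot3 below 0.007 m and z of cover4 in the frame of pot3 between 0.027 and 0.0325 m and angle between the z axis of cover4 and the z axis of pot3, either way round below 0.035 rad))) or (horizontal distance between glass1 and pot4 below 0.022 m and z of glass1 in the frame of pot4 between 0.004 and 0.0165 m and ((horizontal distance between cover1 and pot4 below 0.007 m and z of cover1 in the frame of pot4 between 0.027 and 0.0325 m and angle between the z axis of cover1 and the z axis of pot4, either way round below 0.035 rad) or (horizontal distance between cover2 and pot4 below 0.007 m and z of cover2 in the frame of pot4 between 0.027 and 0.0325 m and angle between the z axis of cover2 and the z axis of pot4, either way round below 0.035 rad) or (horizontal distance between cover3 and pot4 below 0.007 m and z of cover3 in the frame of pot4 between 0.027 and 0.0325 m and angle between the z axis of cover3 and the z axis of pot4, either way round below 0.035 rad) or (horizontal distance between cover4 and pot4 below 0.007 m and z of cover4 in the frame of pot4 between 0.027 and 0.0325 m and angle between the z axis of cover4 and the z axis of pot4, either way round below 0.035 rad)))) and ((horizontal distance between glass2 and pot1 below 0.022 m and z of glass2 in the frame of pot1 between 0.004 and 0.0165 m and ((horizontal distance between cover1 and pot1 below 0.007 m and z of cover1 in the frame of pot1 between 0.027 and 0.0325 m and angle between the z axis of cover1 and the z axis of pot1, either way round below 0.035 rad) or (horizontal distance between cover2 and pot1 below 0.007 m and z of cover2 in the frame of pot1 between 0.027 and 0.0325 m and angle between the z axis of cover2 and the z axis of pot1, either way round below 0.035 rad) or (horizontal distance between cover3 and pot1 below 0.007 m and z of cover3 in the frame of pot1 between 0.027 and 0.0325 m and angle between the z axis of cover3 and the z axis of pot1, either way round below 0.035 rad) or (horizontal distance between cover4 and pot1 below 0.007 m and z of cover4 in the frame of pot1 between 0.027 and 0.0325 m and angle between the z axis of cover4 and the z axis of pot1, either way round below 0.035 rad))) or (horizontal distance between glass2 and pot2 below 0.022 m and z of glass2 in the frame of pot2 between 0.004 and 0.0165 m and ((horizontal distance between cover1 and pot2 below 0.007 m and z of cover1 in the frame of pot2 between 0.027 and 0.0325 m and angle between the z axis of cover1 and the z axis of pot2, either way round below 0.035 rad) or (horizontal distance between cover2 and pot2 below 0.007 m and z of cover2 in the frame of pot2 between 0.027 and 0.0325 m and angle between the z axis of cover2 and the z axis of pot2, either way round below 0.035 rad) or (horizontal distance between cover3 and pot2 below 0.007 m and z of cover3 in the frame of pot2 between 0.027 and 0.0325 m and angle between the z axis of cover3 and the z axis of pot2, either way round below 0.035 rad) or (horizontal distance between cover4 and pot2 below 0.007 m and z of cover4 in the frame of pot2 between 0.027 and 0.0325 m and angle between the z axis of cover4 and the z axis of pot2, either way round below 0.035 rad))) or (horizontal distance between glass2 and pot3 below 0.022 m and z of glass2 in the frame of pot3 between 0.004 and 0.0165 m and ((horizontal distance between cover1 and pot3 below 0.007 m and z of cover1 in the frame of pot3 between 0.027 and 0.0325 m and angle between the z axis of cover1 and the z axis of pot3, either way round below 0.035 rad) or (horizontal distance between cover2 and pot3 below 0.007 m and z of cover2 in the frame of pot3 between 0.027 and 0.0325 m and angle between the z axis of cover2 and the z axis of pot3, either way round below 0.035 rad) or (horizontal distance between cover3 and pot3 below 0.007 m and z of cover3 in the frame of pot3 between 0.027 and 0.0325 m and angle between the z axis of cover3 and the z axis of pot3, either way round below 0.035 rad) or (horizontal distance between cover4 and pot3 below 0.007 m and z of cover4 in the frame of pot3 between 0.027 and 0.0325 m and angle between the z axis of cover4 and the z axis of pot3, either way round below 0.035 rad))) or (horizontal distance between glass2 and pot4 below 0.022 m and z of glass2 in the frame of pot4 between 0.004 and 0.0165 m and ((horizontal distance between cover1 and pot4 below 0.007 m and z of cover1 in the frame of pot4 between 0.027 and 0.0325 m and angle between the z axis of cover1 and the z axis of pot4, either way round below 0.035 rad) or (horizontal distance between cover2 and pot4 below 0.007 m and z of cover2 in the frame of pot4 between 0.027 and 0.0325 m and angle between the z axis of cover2 and the z axis of pot4, either way round below 0.035 rad) or (horizontal distance between cover3 and pot4 below 0.007 m and z of cover3 in the frame of pot4 between 0.027 and 0.0325 m and angle between the z axis of cover3 and the z axis of pot4, either way round below 0.035 rad) or (horizontal distance between cover4 and pot4 below 0.007 m and z of cover4 in the frame of pot4 between 0.027 and 0.0325 m and angle between the z axis of cover4 and the z axis of pot4, either way round below 0.035 rad)))) and ((horizontal distance between glass3 and pot1 below 0.022 m and z of glass3 in the frame of pot1 between 0.004 and 0.0165 m and ((horizontal distance between cover1 and pot1 below 0.007 m and z of cover1 in the frame of pot1 between 0.027 and 0.0325 m and angle between the z axis of cover1 and the z axis of pot1, either way round below 0.035 rad) or (horizontal distance between cover2 and pot1 below 0.007 m and z of cover2 in the frame of pot1 between 0.027 and 0.0325 m and angle between the z axis of cover2 and the z axis of pot1, either way round below 0.035 rad) or (horizontal distance between cover3 and pot1 below 0.007 m and z of cover3 in the frame of pot1 between 0.027 and 0.0325 m and angle between the z axis of cover3 and the z axis of pot1, either way round below 0.035 rad) or (horizontal distance between cover4 and pot1 below 0.007 m and z of cover4 in the frame of pot1 between 0.027 and 0.0325 m and angle between the z axis of cover4 and the z axis of pot1, either way round below 0.035 rad))) or (horizontal distance between glass3 and pot2 below 0.022 m and z of glass3 in the frame of pot2 between 0.004 and 0.0165 m and ((horizontal distance between cover1 and pot2 below 0.007 m and z of cover1 in the frame of pot2 between 0.027 and 0.0325 m and angle between the z axis of cover1 and the z axis of pot2, either way round below 0.035 rad) or (horizontal distance between cover2 and pot2 below 0.007 m and z of cover2 in the frame of pot2 between 0.027 and 0.0325 m and angle between the z axis of cover2 and the z axis of pot2, either way round below 0.035 rad) or (horizontal distance between cover3 and pot2 below 0.007 m and z of cover3 in the frame of pot2 between 0.027 and 0.0325 m and angle between the z axis of cover3 and the z axis of pot2, either way round below 0.035 rad) or (horizontal distance between cover4 and pot2 below 0.007 m and z of cover4 in the frame of pot2 between 0.027 and 0.0325 m and angle between the z axis of cover4 and the z axis of pot2, either way round below 0.035 rad))) or (horizontal distance between glass3 and pot3 below 0.022 m and z of glass3 in the frame of pot3 between 0.004 and 0.0165 m and ((horizontal distance between cover1 and pot3 below 0.007 m and z of cover1 in the frame of pot3 between 0.027 and 0.0325 m and angle between the z axis of cover1 and the z axis of pot3, either way round below 0.035 rad) or (horizontal distance between cover2 and pot3 below 0.007 m and z of cover2 in the frame of pot3 between 0.027 and 0.0325 m and angle between the z axis of cover2 and the z axis of pot3, either way round below 0.035 rad) or (horizontal distance between cover3 and pot3 below 0.007 m and z of cover3 in the frame of pot3 between 0.027 and 0.0325 m and angle between the z axis of cover3 and the z axis of pot3, either way round below 0.035 rad) or (horizontal distance between cover4 and pot3 below 0.007 m and z of cover4 in the frame of pot3 between 0.027 and 0.0325 m and angle between the z axis of cover4 and the z axis of pot3, either way round below 0.035 rad))) or (horizontal distance between glass3 and pot4 below 0.022 m and z of glass3 in the frame of pot4 between 0.004 and 0.0165 m and ((horizontal distance between cover1 and pot4 below 0.007 m and z of cover1 in the frame of pot4 between 0.027 and 0.0325 m and angle between the z axis of cover1 and the z axis of pot4, either way round below 0.035 rad) or (horizontal distance between cover2 and pot4 below 0.007 m and z of cover2 in the frame of pot4 between 0.027 and 0.0325 m and angle between the z axis of cover2 and the z axis of pot4, either way round below 0.035 rad) or (horizontal distance between cover3 and pot4 below 0.007 m and z of cover3 in the frame of pot4 between 0.027 and 0.0325 m and angle between the z axis of cover3 and the z axis of pot4, either way round below 0.035 rad) or (horizontal distance between cover4 and pot4 below 0.007 m and z of cover4 in the frame of pot4 between 0.027 and 0.0325 m and angle between the z axis of cover4 and the z axis of pot4, either way round below 0.035 rad)))) and ((horizontal distance between glass4 and pot1 below 0.022 m and z of glass4 in the frame of pot1 between 0.004 and 0.0165 m and ((horizontal distance between cover1 and pot1 below 0.007 m and z of cover1 in the frame of pot1 between 0.027 and 0.0325 m and angle between the z axis of cover1 and the z axis of pot1, either way round below 0.035 rad) or (horizontal distance between cover2 and pot1 below 0.007 m and z of cover2 in the frame of pot1 between 0.027 and 0.0325 m and angle between the z axis of cover2 and the z axis of pot1, either way round below 0.035 rad) or (horizontal distance between cover3 and pot1 below 0.007 m and z of cover3 in the frame of pot1 between 0.027 and 0.0325 m and angle between the z axis of cover3 and the z axis of pot1, either way round below 0.035 rad) or (horizontal distance between cover4 and pot1 below 0.007 m and z of cover4 in the frame of pot1 between 0.027 and 0.0325 m and angle between the z axis of cover4 and the z axis of pot1, either way round below 0.035 rad))) or (horizontal distance between glass4 and pot2 below 0.022 m and z of glass4 in the frame of pot2 between 0.004 and 0.0165 m and ((horizontal distance between cover1 and pot2 below 0.007 m and z of cover1 in the frame of pot2 between 0.027 and 0.0325 m and angle between the z axis of cover1 and the z axis of pot2, either way round below 0.035 rad) or (horizontal distance between cover2 and pot2 below 0.007 m and z of cover2 in the frame of pot2 between 0.027 and 0.0325 m and angle between the z axis of cover2 and the z axis of pot2, either way round below 0.035 rad) or (horizontal distance between cover3 and pot2 below 0.007 m and z of cover3 in the frame of pot2 between 0.027 and 0.0325 m and angle between the z axis of cover3 and the z axis of pot2, either way round below 0.035 rad) or (horizontal distance between cover4 and pot2 below 0.007 m and z of cover4 in the frame of pot2 between 0.027 and 0.0325 m and angle between the z axis of cover4 and the z axis of pot2, either way round below 0.035 rad))) or (horizontal distance between glass4 and pot3 below 0.022 m and z of glass4 in the frame of pot3 between 0.004 and 0.0165 m and ((horizontal distance between cover1 and pot3 below 0.007 m and z of cover1 in the frame of pot3 between 0.027 and 0.0325 m and angle between the z axis of cover1 and the z axis of pot3, either way round below 0.035 rad) or (horizontal distance between cover2 and pot3 below 0.007 m and z of cover2 in the frame of pot3 between 0.027 and 0.0325 m and angle between the z axis of cover2 and the z axis of pot3, either way round below 0.035 rad) or (horizontal distance between cover3 and pot3 below 0.007 m and z of cover3 in the frame of pot3 between 0.027 and 0.0325 m and angle between the z axis of cover3 and the z axis of pot3, either way round below 0.035 rad) or (horizontal distance between cover4 and pot3 below 0.007 m and z of cover4 in the frame of pot3 between 0.027 and 0.0325 m and angle between the z axis of cover4 and the z axis of pot3, either way round below 0.035 rad))) or (horizontal distance between glass4 and pot4 below 0.022 m and z of glass4 in the frame of pot4 between 0.004 and 0.0165 m and ((horizontal distance between cover1 and pot4 below 0.007 m and z of cover1 in the frame of pot4 between 0.027 and 0.0325 m and angle between the z axis of cover1 and the z axis of pot4, either way round below 0.035 rad) or (horizontal distance between cover2 and pot4 below 0.007 m and z of cover2 in the frame of pot4 between 0.027 and 0.0325 m and angle between the z axis of cover2 and the z axis of pot4, either way round below 0.035 rad) or (horizontal distance between cover3 and pot4 below 0.007 m and z of cover3 in the frame of pot4 between 0.027 and 0.0325 m and angle between the z axis of cover3 and the z axis of pot4, either way round below 0.035 rad) or (horizontal distance between cover4 and pot4 below 0.007 m and z of cover4 in the frame of pot4 between 0.027 and 0.0325 m and angle between the z axis of cover4 and the z axis of pot4, either way round below 0.035 rad)))) and horizontal distance between glass1 and glass2 above 0.05 m and horizontal distance between each of glass1, glass2 and glass3 above 0.05 m and horizontal distance between each of glass1, glass2, glass3 and glass4 above 0.05 m and angle between each of pot1, pot2, pot3, pot4's own z axis and vertical below 0.06 rad and value of joint cam_swivel between 0.437 and 0.611 rad and value of joint cam_tilt between 0.262 and 0.436 rad); the robot touches nothing.
It fails at once if the dropper bottle is moved more than 30 mm (distance of dropper from where it was at the start of the episode above 0.03 m).
It fails at once if the mouse is moved more than 30 mm (distance of mouse from where it was at the start of the episode above 0.03 m).
It fails at once if the white stop is moved more than 30 mm (distance of gauge from where it was at the start of the episode above 0.03 m).
It fails at once if a pot is tipped over (angle between any of pot1, pot2, pot3, pot4's own z axis and vertical above 0.6 rad).
Of glass1, glass2, glass3, glass4 only 3 to 4 are there at a start; the rules pass over those that are not, and their reading is None.
At some moment in a run one of glass1, glass2, glass3, glass4, cover1, cover2, cover3, cover4 may be knocked a few centimetres aside while the robot is not near it.
Once in a run the grip may slacken for a moment while it holds something.
It also fails if it takes over 210 s, if anything falls off the work surface, if the arm or the gripper's body presses on something with over 40 N, if the wrist force passes 120 N, or if a joint passes its speed limit or range.

## Working session

There is one attempt and no reset: what is moved stays moved. The work goes in short steps, Python scripts to look and compute and a shell command to move; the robot and the scene stay as the last step left them, time stands still between calls to the robot, and variables do not carry over. Pictures are saved under pics/ and viewed, at most 14 in all, crops included, and the job is handed in when it is done.

```bash
mkdir -p pics
python3 - <<'E'
from station import bot
import cv2
print(bot.observe())
for n in ("scene","top"):
    im=bot.capture(n); cv2.imwrite(f"pics/{n}0.png",cv2.resize(im[:,:,::-1],(800,600),interpolation=cv2.INTER_CUBIC)); cv2.imwrite(f"pics/{n}_raw0.png",im[:,:,::-1])
    print(bot.camera_info(n))
E
```

```text
{'time_s': 0.0, 'joint_positions': array([ 1.13288334e+00,  3.59478271e-01,  1.51144916e+00,  3.25302221e-05,
        1.27249574e+00, -1.15102423e-01]), 'joint_velocities': array([-0.00158123,  0.00152044, -0.00063625,  0.00052436,  0.0009975 ,
       -0.00085055]), 'joint_efforts': array([-6.26897872e-04, -5.15371120e+01, -2.70722884e+01,  6.74677198e-02,
        3.50769027e-02, -1.30003004e-04]), 'position': array([0.19002022, 0.56833399, 0.19961919]), 'tool_rot': array([ 1.60710044e-01,  9.87001238e-01, -8.76250354e-04, -2.64815843e-04]), 'force': array([-1.10676159, -0.75674495,  0.12212699]), 'ft_torque': array([ 0.00719191,  0.00268997, -0.03418267]), 'grip_force': 0.0, 'grip_width': 0.08799548612701444}
{'vertical_fov': 52.43995414060771, 'cx': 272.79598326226534, 'cy': 212.65637240162758, 'xyz': array([ 1.29471145, -0.27408274,  0.78601059]), 'rotation': array([ 0.76351919,  0.50719239, -0.22056016, -0.33338798])}
{'vertical_fov': 44.721177733621424, 'cx': 286.30989768288845, 'cy': 213.0814623835711, 'xyz': array([ 0.43859744, -0.02847419,  1.27682154]), 'rotation': array([ 0.71185741, -0.69888817,  0.04803172, -0.05007315])}
```

View pics/top0.png

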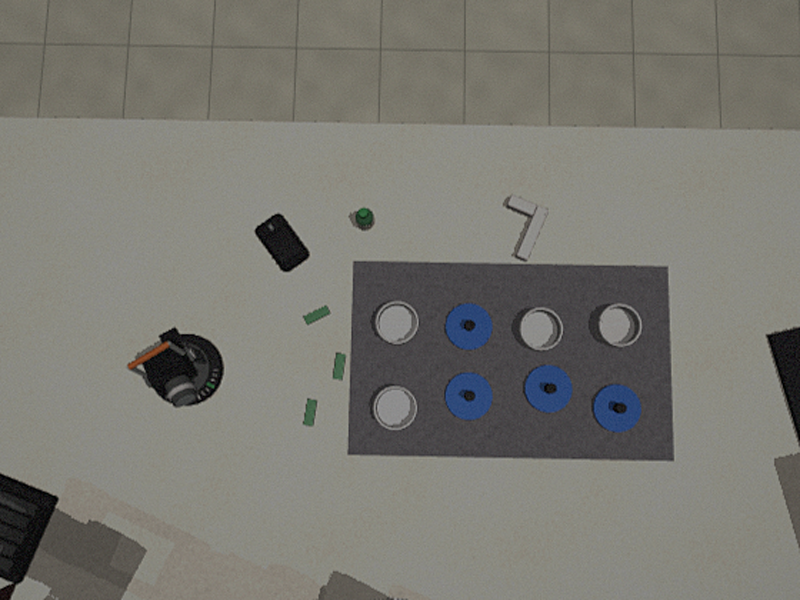

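View pics/scene0.png

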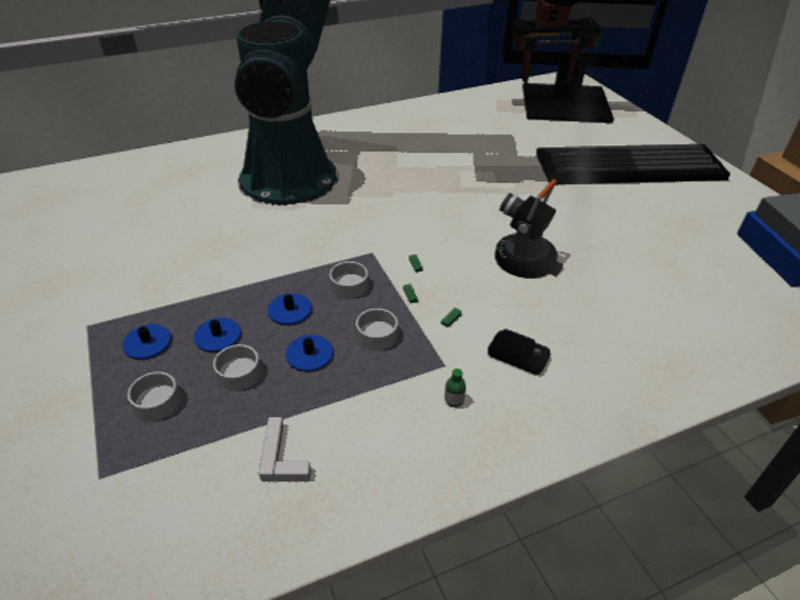

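The top view shows 4 pots at (396,322), (540,328), (619,325) and (395,408), and 4 covers at (468,326), (468,396), (548,388) and (617,408). There are 3 coupons at (316,315), (339,366) and (310,412). The camera mount is at about (190,368), with its handle tipped back.

```bash
cat > h.py <<'E'
import numpy as np, cv2
from scipy.spatial.transform import Rotation as R
from station import bot
def pose(s=None):
    s=s or bot.observe(); return np.array(s["position"]),R.from_quat(s["tool_rot"])
def ray(info,u,v):
    f=210/np.tan(np.radians(info["vertical_fov"]/2))
    d=np.array([(u-info["cx"])/f,(v-info["cy"])/f,1]); return R.from_quat(info["rotation"]).apply(d)
def p2w(info,u,v,z):
    d=ray(info,u,v); o=np.array(info["xyz"]); return o+d*(z-o[2])/d[2]
def w2p(info,P):
    f=210/np.tan(np.radians(info["vertical_fov"]/2))
    c=R.from_quat(info["rotation"]).inv().apply(np.array(P)-info["xyz"]); return f*c[...,:2]/c[...,2:]+[info["cx"],info["cy"]]
def shift(target,p0=None,yaw=None):
    """mm in tool axes to bring TCP to target; turn so that closing line (tool y) lies along world angle yaw"""
    p,q=pose(); 
    d=q.inv().apply(np.array(target)-p)*1000
    t=None
    if yaw is not None:
        y=q.apply([0,1,0]); a=np.arctan2(y[1],y[0])
        t=-((yaw-a+np.pi/2)%np.pi-np.pi/2)   # tool z down: turn sign flips
    return d.round(1),t
def seg(im,lo,hi,amin):
    m=cv2.inRange(cv2.cvtColor(im,cv2.COLOR_RGB2HSV),lo,hi)
    cs,_=cv2.findContours(m,cv2.RETR_EXTERNAL,cv2.CHAIN_APPROX_NONE)
    return [c for c in cs if cv2.contourArea(c)>amin]
def save(im,name,box=None):
    if box: x0,y0,x1,y1=box; im=im[y0:y1,x0:x1]
    k=min(800/im.shape[1],600/im.shape[0]); cv2.imwrite("pics/"+name,cv2.resize(im[:,:,::-1],None,fx=k,fy=k,interpolation=cv2.INTER_CUBIC))
E
python3 - <<'E'
from h import *
im=cv2.imread("pics/top_raw0.png")[:,:,::-1].copy(); I=bot.camera_info("top")
for nm,lo,hi,z in (("cover",(105,120,40),(125,255,255),.009),("glass",(50,60,40),(95,255,255),.010)):
    for c in seg(im,lo,hi,25):
        (u,v),wh,a=cv2.minAreaRect(c); bx=[p2w(I,x,y,z) for x,y in cv2.boxPoints(((u,v),wh,a))]
        e=max((bx[1]-bx[0],bx[2]-bx[1]),key=np.linalg.norm)
        print(nm,(round(u*10/7),round(v*10/7)),p2w(I,u,v,z).round(4),"long axis",np.arctan2(e[1],e[0]).round(3),np.linalg.norm(e).round(3))
for u,v in ((396,322),(540,328),(619,325),(395,408)): print("pot",p2w(I,u*.7,v*.7,.034).round(4))
print("base",p2w(I,190*.7,368*.7,.022).round(3))
save(im,"topcam.png",(80,220,170,290));
E
```

```text
cover (616, 408) [ 0.4428 -0.3832  0.009 ] long axis -2.241 0.081
cover (468, 396) [ 0.4586 -0.1276  0.009 ] long axis -1.552 0.082
cover (548, 388) [ 0.4741 -0.2654  0.009 ] long axis -0.464 0.08
cover (468, 326) [ 0.5798 -0.127   0.009 ] long axis -2.149 0.08
glass (309, 412) [0.4261 0.1447 0.01  ] long axis -0.129 0.042
glass (339, 365) [0.5066 0.0971 0.01  ] long axis -0.11 0.042
glass (316, 314) [0.5949 0.1391 0.01  ] long axis -1.082 0.043
glass (364, 216) [0.7726 0.0608 0.01  ] long axis -3.116 0.029
pot [ 0.5814 -0.0015  0.034 ]
pot [ 0.5755 -0.2483  0.034 ]
pot [ 0.5832 -0.3836  0.034 ]
pot [ 0.4353 -0.0029  0.034 ]
base [0.497 0.351 0.022]
```

View pics/topcam.png

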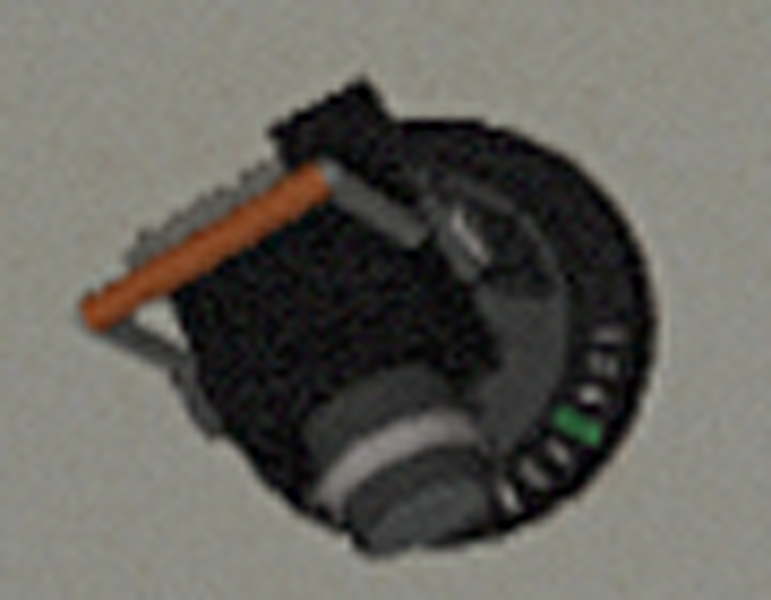

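Run:
```python
from h import *
I=bot.camera_info("top"); k=70/600
f=lambda x,y:(80+x*k,220+y*k)
c=p2w(I,*f(439,333),.022); g=p2w(I,*f(578,425),.022); print("base",c.round(4),"green az",np.degrees(np.arctan2(*(g-c)[1::-1])))
from scipy.optimize import least_squares
A=np.array([*c[:2],.102]); e=np.array([f(90,310),f(325,172)])
def hp(a,t,w=.030):
    L=np.array([np.cos(a),np.sin(a),0]); S=np.array([-L[1],L[0],0]); m=A+.072*(np.sin(t)*L+[0,0,np.cos(t)]); return m,m+w*S,m-w*S
def res(q): m,p,n=hp(q[0],q[1],q[2]); return (np.array([w2p(I,p),w2p(I,n)])-e[[1,0]]).ravel()
for q0 in ([-2.6,-.4,.03],[-2.6,-.4,-.03]):
    r=least_squares(res,q0); print(np.degrees(r.x[:2]),r.x[2],r.cost,hp(*r.x)[0])
    s,t=shift([*hp(*r.x)[0][:2],.25],yaw=r.x[0]); print(s,t)
p,q=pose(); print(q.as_matrix().round(3))
print(bot.camera_info("wrist"))
```

```text
base [0.4937 0.355  0.022 ] green az -121.6395262187739
[-144.66841678  -16.76228172] 0.033675250135603206 2.3376588002313077 [0.51059582 0.36699066 0.17094069]
[-367.9  -89.4  -50.2] 0.6313911619892472
[-144.66841874  -16.76227797] 0.03367525236239678 2.3376588002318517 [0.51059582 0.36699066 0.17094069]
[-367.9  -89.4  -50.2] 0.6313911962837988
[[-0.948  0.317 -0.001]
 [ 0.317  0.948 -0.002]
 [ 0.    -0.002 -1.   ]]
{'vertical_fov': 59.74541402954342, 'cx': 279.759546146515, 'cy': 208.5449763553676, 'xyz': array([0.12156065, 0.59141584, 0.38360794]), 'rotation': array([0.80420721, 0.57907722, 0.0776216 , 0.10906522])}
```

```bash
python3 -m creep '0 0 0 -50 0;0 -45 -11 -50 0.1;0 -90 -22 -50 0.2;0 -135 -33 -50 0.3;0 -180 -44 -50 0.4;0 -225 -55 -50 0.5;0 -270 -66 -50 0.63;0 -315 -77 -50 0.63;0 -345 -84 -50 0.63;0 -368 -89 -50 0.63;0 -368 -89 -50 0.63;0 -368 -89 -50 0.63'
python3 - <<'E'
from h import *
I=bot.camera_info("wrist"); im=bot.capture("wrist"); save(im,"w1.png"); import pickle; pickle.dump(I,open("w1.pkl","wb")); print(I,pose()[0])
E
```

```text
time_s: 1.3
position: [0.5107, 0.3676, 0.2498]
tool_rot: [0.459, 0.888, -0.0, -0.001]
force: [-0.6, -0.7, -0.1]
grip_width: 0.0875
grip_force: 0.0
{'vertical_fov': 59.74541402954342, 'cx': 279.759546146515, 'cy': 208.5449763553676, 'xyz': array([0.46914361, 0.42642644, 0.43376045]), 'rotation': array([0.94426929, 0.30086775, 0.04005388, 0.12739622])} [0.51015221 0.36802415 0.24995887]
```

View pics/w1.png

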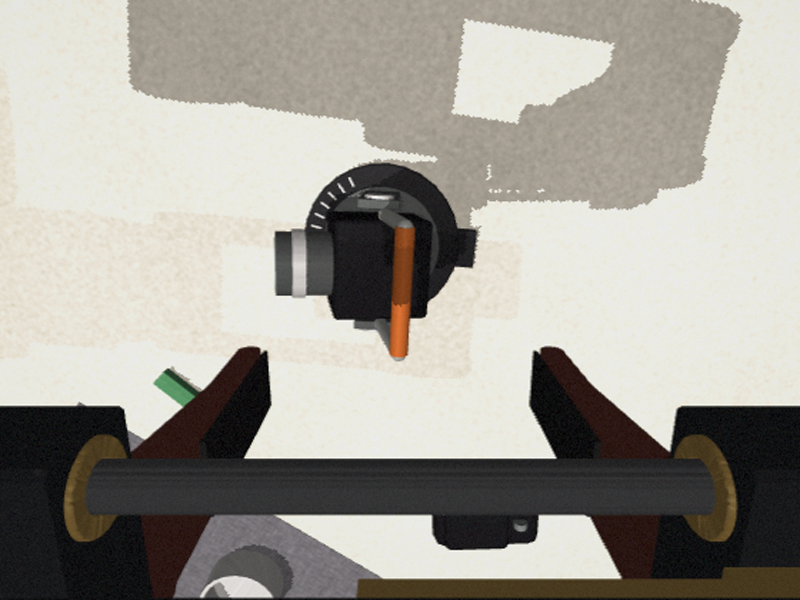

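The wrist view shows the handle bar running from (405,226) to (399,356), the lens pointing left, and the base circle centred near (382,238). I'll fit both views jointly.

Run:
```python
from h import *
import pickle
from scipy.optimize import least_squares
T=bot.camera_info("top"); W=pickle.load(open("w1.pkl","rb")); k=70/600
f=lambda x,y:(80+x*k,220+y*k)
g=lambda x,y:(x*.7,y*.7)
eT=np.array([f(325,172),f(90,310)]); eW=np.array([g(405,225),g(399,356)])
print("base from W",p2w(W,*g(382,238),.022), "T",p2w(T,*f(439,333),.022))
def hp(q):
    a,t,w,x,y=q; L=np.array([np.cos(a),np.sin(a),0]); S=np.array([-L[1],L[0],0]); m=np.array([x,y,.102])+.072*(np.sin(t)*L+[0,0,np.cos(t)]); return m,m+w*S,m-w*S
def res(q):
    m,p,n=hp(q); P=np.array([p,n]); return np.r_[(w2p(T,P)-eT).ravel(),(w2p(W,P)-eW).ravel()*.5,w2p(T,[q[3],q[4],.022])-f(439,333),(w2p(W,[q[3],q[4],.022])-g(382,238))*.5]
for s in (1,-1):
    r=least_squares(res,[-2.6,-.4,.03*s,.494,.355]); print(np.degrees(r.x[:2]),r.x[2:],r.cost,r.fun.round(1),hp(r.x)[0])
gr=p2w(T,*f(578,425),.022); print("green az",np.degrees(np.arctan2(*(gr[:2]-r.x[3:])[::-1])))
for u,v in ((351,181),(338,188),(328,197),(320,209),(315,223)): # ticks in wrist picture
    t=p2w(W,*g(u,v),.022)[:2]-r.x[3:]; print("tick",np.degrees(np.arctan2(t[1],t[0])).round(1),np.linalg.norm(t).round(4))
print(shift([*hp(r.x)[0][:2],.165],yaw=r.x[0]))
```

```text
base from W [0.49427463 0.36606518 0.022     ] T [0.49365541 0.35498216 0.022     ]
[-147.75257927  -14.36524515] [-0.01155349  0.49403576  0.36133322] 699.1243424336529 [-19.2  10.8  17.6 -10.8  -0.9  15.7   0.3 -15.1  -2.6  -0.2  -1.3   1.6] [0.50914374 0.37086469 0.17174884]
[-147.75275668  -14.3652831 ] [-0.01155358  0.4940357   0.36133325] 699.1243424318902 [-19.2  10.8  17.6 -10.8  -0.9  15.7   0.3 -15.1  -2.6  -0.2  -1.3   1.6] [0.50914375 0.37086469 0.17174882]
green az -118.4548766775199
tick 148.6 0.0521
tick 161.2 0.0525
tick 172.6 0.0527
tick -175.0 0.0525
tick -162.1 0.0521
(array([ 2.8,  0.9, 85. ]), np.float64(0.055101337822450525))
```

Run:
```python
from h import *
import pickle
from scipy.optimize import least_squares
T=bot.camera_info("top"); W=pickle.load(open("w1.pkl","rb")); k=70/600
f=lambda x,y:(80+x*k,220+y*k)
g=lambda x,y:(x*.7,y*.7)
eT=np.array([f(325,172),f(90,310)]); eW=np.array([g(399,356),g(405,225)])
def hp(q):
    a,t,w,x,y=q; L=np.array([np.cos(a),np.sin(a),0]); S=np.array([-L[1],L[0],0]); m=np.array([x,y,.102])+.072*(np.sin(t)*L+[0,0,np.cos(t)]); return m,m+w*S,m-w*S
def res(q):
    m,p,n=hp(q); P=np.array([p,n]); return np.r_[(w2p(T,P)-eT).ravel(),(w2p(W,P)-eW).ravel()*.5,w2p(T,[q[3],q[4],.022])-f(439,333),(w2p(W,[q[3],q[4],.022])-g(382,238))*.25]
r=least_squares(res,[-2.6,-.4,.03,.494,.355]); print(np.degrees(r.x[:2]),r.x[2:],r.cost,r.fun.round(1),hp(r.x)[0])
gr=p2w(T,*f(578,425),.022); print("green az",np.degrees(np.arctan2(*(gr[:2]-r.x[3:])[::-1])))
print(shift([*hp(r.x)[0][:2],.165],yaw=r.x[0]))
im=cv2.imread("pics/w1.png")[:,:,::-1]; save(im,"w1c.png",(270,150,480,300))
```

```text
[-147.0899452   -16.45533761] [0.03475026 0.49280105 0.35879298] 3.2642454216521193 [ 0.1 -0.7 -0.5  0.1 -0.2 -0.  -0.3  0.6 -1.6  0.3 -1.2  1.1] [0.50992339 0.36987419 0.17105094]
green az -118.59425954750752
(array([ 1.6,  1. , 85. ]), np.float64(0.04353309525113236))
```

View pics/w1c.png

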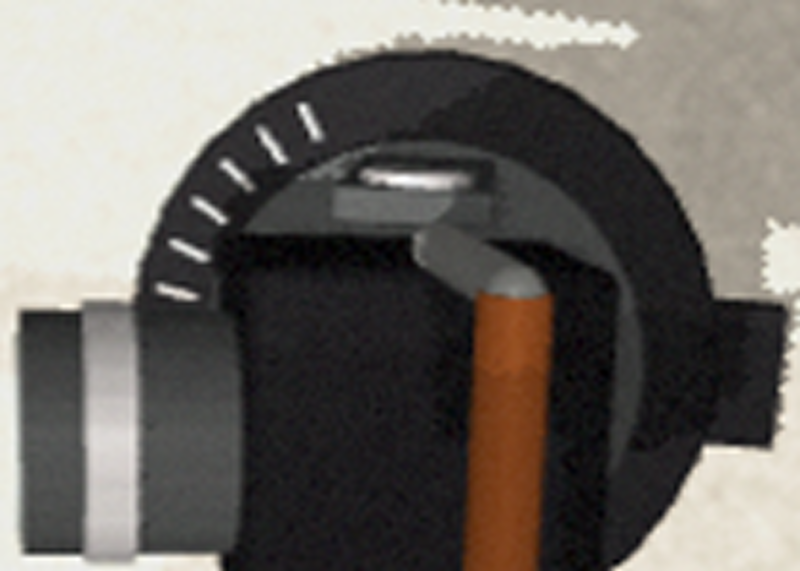

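The crop shows six ticks, from -60 at (312,121) to -10 at (178,292). I'll fit the scale to those.

```bash
cat > fit.py <<'E'
from h import *
import pickle
from scipy.optimize import least_squares
T=bot.camera_info("top"); W=pickle.load(open("w1.pkl","rb")); k=70/600
f=lambda x,y:(80+x*k,220+y*k)
g=lambda x,y:(x*.7,y*.7)
tk=np.array([g(270+x/3.81,150+y/3.81) for x,y in ((312,121),(272,145),(238,174),(209,207),(189,250),(178,292))])
eT=np.array([f(325,172),f(90,310)]); eW=np.array([g(399,356),g(405,225)])
def hp(a,t,w,x,y):
    L=np.array([np.cos(a),np.sin(a),0]); S=np.array([-L[1],L[0],0]); m=np.array([x,y,.102])+.072*(np.sin(t)*L+[0,0,np.cos(t)]); return m,m+w*S,m-w*S
def res(q):
    m,p,n=hp(*q[:5]); P=np.array([p,n]); x,y,a0,r=q[3:]
    an=a0+np.radians([-60,-50,-40,-30,-20,-10]); tp=np.c_[x+r*np.cos(an),y+r*np.sin(an),0*an+.022]
    G=[x+r*np.cos(a0+np.pi/6),y+r*np.sin(a0+np.pi/6),.022]
    return np.r_[(w2p(T,P)-eT).ravel(),(w2p(W,P)-eW).ravel()*.7,(w2p(W,tp)-tk).ravel()*.7,w2p(T,G)-f(578,425),w2p(T,[x,y,.022])-f(439,333)]
r=least_squares(res,[-2.57,-.3,.035,.493,.359,-2.6,.052])
q=r.x
if __name__=="__main__":
    print(np.degrees(q[[0,1,5]]),q[2:5],q[6],r.cost,r.fun.round(1),hp(*q[:5])[0])
    print("swivel",np.degrees(q[0]-q[5]))
    print("grasp",shift([*hp(*q[:5])[0][:2],.161],yaw=q[0]))
    a0=q[0]; p0=hp(*q[:5])[0]; L=np.array([np.cos(a0),np.sin(a0),0]); S=np.array([-L[1],L[0],0])
    # way: rows as shifts relative to grasp, in axes closing(+lens), side
    _,Q=pose(); print("tool x,y world az",[np.degrees(np.arctan2(*Q.apply(v)[1::-1])).round(1) for v in np.eye(3)[:2]])
    aim=(q[5]+np.radians(30),np.radians(20))
    for i in range(1,11):
        s=i/10; m=hp(a0+s*(aim[0]-a0),q[1]+s*(aim[1]-q[1]),0,q[3],q[4])[0]
        print((Q.inv().apply(m-p0)*1000).round(1),round(-s*(aim[0]-a0),3))
E
python3 fit.py
```

```text
[-146.97788066  -14.32824053 -151.47685706] [0.03488901 0.49503656 0.36029536] 0.052000834475346404 4.710535338073437 [-0.  -0.8 -0.8  0.1 -0.1  0.2 -0.3  0.7 -0.2  0.6 -0.1  0.3 -0.1  0.2
 -0.   0.2 -0.3 -0.4 -0.7 -0.6 -0.9  0.1 -2.1 -0.6] [0.50997651 0.37000568 0.17176036]
swivel 4.498976403895074
grasp (array([ 1.7,  1.1, 89. ]), np.float64(0.041577199959171196))
tool x,y world az [np.float64(125.4), np.float64(35.4)]
[ 0.8 -4.2 -0.9] -0.045
[ 1.2 -8.5 -1.6] -0.089
[  1.2 -12.8  -2. ] -0.134
[  0.8 -17.1  -2.2] -0.178
[  0.1 -21.3  -2.1] -0.223
[ -1.  -25.5  -1.8] -0.267
[ -2.5 -29.5  -1.2] -0.312
[ -4.3 -33.4  -0.3] -0.356
[ -6.5 -37.    0.8] -0.401
[ -8.9 -40.4   2.2] -0.445
```

```bash
python3 -m creep '0 2 1 40 0.04;0 2 1 75 0.04;0 2 1 97 0.04;0 2 1 97 0.04;1 2 1 97 0.04;1 2 1 97 0.04;1 2 1 97 0.04;1 2 1 97 0.04;1 2 1 97 0.04;1 2 1 97 0.04;1 2 1 97 0.04' 20
```

```text
time_s: 2.45
position: [0.5108, 0.37, 0.1535]
tool_rot: [0.476, 0.879, 0.0, 0.0]
force: [0.5, -0.1, 0.1]
grip_width: 0.0355
grip_force: 0.0
```

```bash
python3 -m creep '1 0 0 0 0;1 0 0 0 0;1 0 0 0 0;1 0 0 0 0;1 0 0 0 0;1 0 0 0 0'
```

```text
time_s: 3.05
position: [0.5116, 0.3706, 0.1548]
tool_rot: [0.476, 0.879, 0.001, 0.001]
force: [-1.2, -0.5, 6.0]
grip_width: 0.0006
grip_force: 3.4
```

Run:
```python
from h import *
im=bot.capture("wrist"); im2=bot.capture("scene")
a=cv2.resize(im,(400,300)); b=cv2.resize(im2[100:205,300:440],(400,300),interpolation=cv2.INTER_CUBIC); save(np.hstack([a,b]),"w2.png")
```

```text
(no output)
```

View pics/w2.png

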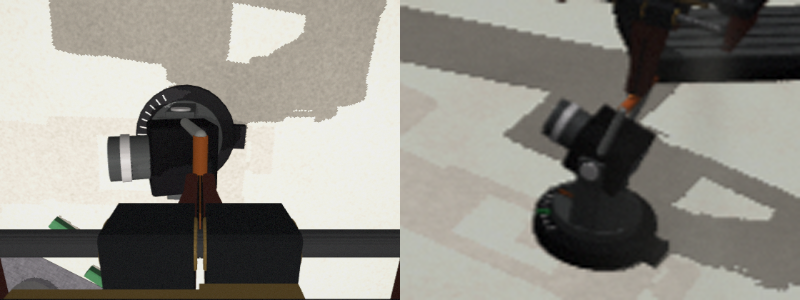

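Run:
```python
from fit import *
S=bot.camera_info("scene"); Wn=bot.camera_info("wrist")
p,Q=pose(); print(p, "force",bot.observe()["force"])
x=w2p(S,p); print("tcp in scene, crop coords",400+(x[0]-300)*400/140,(x[1]-100)*300/105)
x=w2p(Wn,p); print("tcp in wrist, half px",x/1.4)
x=w2p(W,[.51015,.36802,.24996]); print("tcp in w1",x/.7)
for t in (-14.3,-28.6):
  for P in hp(q[0],np.radians(t),.03,q[3],q[4]):
    x=w2p(S,P); y=w2p(Wn,P); print(t,P.round(3),"scene crop",(400+(x[0]-300)*400/140).round(),((x[1]-100)*300/105).round(),"wrist half",(y/1.4).round())
for i in (0,1):
    o1,o2=T["xyz"],W["xyz"]; d1=ray(T,*eT[i]); d2=ray(W,*eW[i])
    s=np.linalg.lstsq(np.c_[d1,-d2],o2-o1,rcond=None)[0]; print("tri",o1+s[0]*d1,o2+s[1]*d2)
```

```text
[0.51160679 0.37055125 0.1547634 ] force [-0.67881854 -0.36145401  6.19820053]
tcp in scene, crop coords 630.7660719384327 110.19685333448
tcp in wrist, half px [199.89694697 176.61820132]
tcp in w1 [399.27019235 351.62439953]
-14.3 [0.51  0.37  0.172] scene crop 632.0 94.0 wrist half [198. 185.]
-14.3 [0.526 0.345 0.172] scene crop 619.0 109.0 wrist half [198. 224.]
-14.3 [0.494 0.395 0.172] scene crop 645.0 80.0 wrist half [197. 143.]
-28.6 [0.524 0.379 0.165] scene crop 648.0 105.0 wrist half [221. 181.]
-28.6 [0.54  0.354 0.165] scene crop 635.0 120.0 wrist half [220. 219.]
-28.6 [0.508 0.404 0.165] scene crop 661.0 91.0 wrist half [222. 141.]
tri [0.5271985  0.34065295 0.1714874 ] [0.52892812 0.34104096 0.17175562]
tri [0.49148329 0.39956663 0.16668092] [0.49121525 0.39954734 0.16666071]
```

Run:
```python
from h import *
print({k:bot.observe()[k] for k in("grip_width","grip_force")})
im=bot.capture("wrist"); im2=bot.capture("scene")
a=cv2.resize(im[150:300,200:360],(400,375),interpolation=cv2.INTER_CUBIC); b=cv2.resize(im2[95:170,345:425],(400,375),interpolation=cv2.INTER_CUBIC); save(np.hstack([a,b]),"w3.png")
```

```text
{'grip_width': 0.0005923460342839597, 'grip_force': 3.398376479744911}
```

View pics/w3.png

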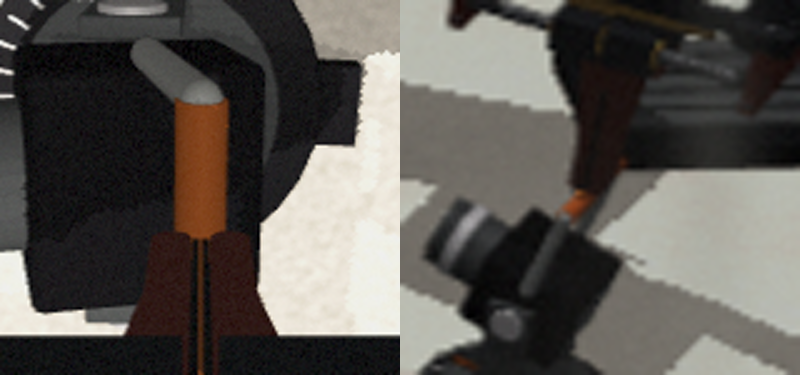

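The tips closed above the bar, as they cover it in the wrist view at (200,237). I'll open, go 20 mm deeper (there is clearance above the head) and close again.

```bash
python3 -m creep '0 0 0 -15 0;0 0 0 -15 0;0 0 0 -15 0;0.5 0 0 -15 0;0.5 0 0 0 0;0.5 0 0 10 0;0.5 0 0 20 0;0.5 0 0 20 0;1 0 0 20 0;1 0 0 20 0;1 0 0 20 0;1 0 0 20 0;1 0 0 20 0;1 0 0 20 0;1 0 0 20 0;1 0 0 20 0' 20
```

```text
time_s: 4.85
position: [0.5111, 0.3703, 0.1339]
tool_rot: [0.476, 0.879, 0.0, 0.0]
force: [0.7, 0.3, 2.4]
grip_width: 0.0093
grip_force: 20.0
```

```bash
python3 -m creep '1 0.6 -4.2 -0.9 -0.045;1 0.8 -8.5 -1.6 -0.09;1 0.7 -12.8 -2 -0.134;1 0.1 -17.1 -2.2 -0.178;1 -0.8 -21.3 -2.1 -0.223;1 -2 -25.5 -1.8 -0.267;1 -3.7 -29.5 -1.2 -0.312;1 -5.6 -33.3 -0.3 -0.356;1 -8 -36.8 0.8 -0.4;1 -10.5 -40 2.2 -0.445;1 -10.5 -40 2.2 -0.445;1 -10.5 -40 2.2 -0.445'
python3 - <<'E'
from h import *
import pickle
I=bot.camera_info("wrist"); im=bot.capture("wrist"); im2=bot.capture("top")
print(bot.observe()["force"],bot.observe()["grip_width"])
E
```

```text
time_s: 6.05
position: [0.4837, 0.3402, 0.1319]
tool_rot: [0.271, 0.963, 0.001, 0.001]
force: [1.0, 4.2, 4.5]
grip_width: 0.0094
grip_force: 20.0
[0.58736966 2.69317377 6.5247404 ] 0.009803480247256685
```

Release, rise, and look with the top and wrist cameras.

```bash
python3 -m creep '0 0 0 0 0;0 0 0 0 0;0 0 0 0 0;0 0 0 -40 0;0 0 0 -80 0;0 0 0 -120 0;0 0 0 -120 0;0 0 0 -120 0'
python3 - <<'E'
from h import *
import pickle
I=bot.camera_info("wrist"); im=bot.capture("wrist"); pickle.dump(I,open("w4.pkl","wb")); t=bot.capture("scene"); im2=bot.capture("top")
print(pose()[0])
cv2.imwrite("pics/top_raw4.png",im2[:,:,::-1])
a=cv2.resize(im[60:270,140:420],(400,300),interpolation=cv2.INTER_CUBIC); b=cv2.resize(im2[210:300,70:190],(400,300),interpolation=cv2.INTER_CUBIC); 
c=cv2.resize(t[100:205,300:440],(400,300),interpolation=cv2.INTER_CUBIC); save(np.vstack([np.hstack([a,b]),np.hstack([c,c*0])]),"w4.png")
E
```

```text
time_s: 6.95
position: [0.4832, 0.3393, 0.2517]
tool_rot: [0.271, 0.963, 0.0, 0.0]
force: [-0.0, 0.8, -0.9]
grip_width: 0.0695
grip_force: 0.0
[0.48170634 0.33860987 0.24925065]
```

View pics/w4.png

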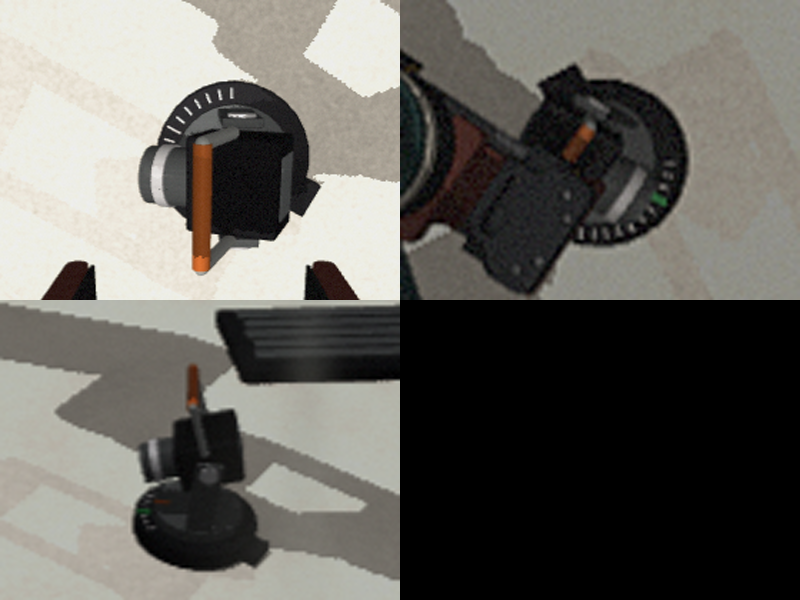

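Run:
```python
from fit import *
W4=pickle.load(open("w4.pkl","rb")); S=bot.camera_info("scene")
g=lambda x,y:np.array((140+x*.7,60+y*.7)); s=lambda x,y:np.array((300+x*.35,100+y*.35))
tick=np.array([g(*a) for a in ((232,93),(220,97),(208,101),(198,107),(187,114),(178,122),(171,131),(167,141))])
eW=np.array([g(201,270),g(203,143)]); eS=np.array([s(190,66),s(197,105)])
def tp(v,a0):
    an=a0+np.radians(np.arange(-60,11,10)); return np.c_[v[0]+.052*np.cos(an),v[1]+.052*np.sin(an),0*an+.022]
def res(v):
    a,t,x,y,a0,sx,sy=v; P=np.array(hp(a,t,q[2],x,y)[1:])
    return np.r_[(w2p(W4,P)-eW).ravel(),(w2p(W4,tp((x,y),a0))-tick).ravel()*.7,(np.array([x,y,a0*.1])-q[[3,4,5]]*[1,1,.1])*300,(w2p(S,P)+[sx,sy]-eS).ravel(),sx/3,sy/3]
r=least_squares(res,[q[5]+.5,.3,q[3],q[4],q[5],0,0]); v=r.x
print("swivel",np.degrees(v[0]-v[4]),"tilt",np.degrees(v[1]),"a0",np.degrees(v[4]),v,r.cost,r.fun.round(1))
```

```text
swivel 26.835217752137677 tilt 19.233741100203535 a0 -150.18340916766846 [-2.15283207  0.33569211  0.49613793  0.36042627 -2.62119497  1.34279847
 -0.87239791] 194.78042928528322 [ -1.    0.7   0.9  -0.   -0.9   1.2  -0.7  -0.1  -0.4  -0.5  -0.6  -0.8
   0.2  -0.8   0.7  -0.6   1.   -0.3   0.8   0.    0.3   0.    0.7   0.8
  13.8  -1.  -13.7   0.4  -0.3]
```

Run:
```python
from h import *
print(shift([.55,.08,.30],yaw=np.radians(83)))
```

```text
(array([-192.9, -185.4,  -50.5]), np.float64(-0.42571778595464393))
```

```bash
python3 -m creep '0 -10 -10 -50 -0.05;0 -40 -40 -50 -0.15;0 -75 -72 -50 -0.25;0 -110 -106 -50 -0.35;0 -145 -140 -50 -0.42;0 -175 -168 -50 -0.42;0 -193 -185 -50 -0.42;0 -193 -185 -50 -0.42;0 -193 -185 -50 -0.42;0 -193 -185 -50 -0.42'
cat > look.py <<'E'
import sys,pickle
from h import *
n=sys.argv[1]; I=bot.camera_info("wrist"); im=bot.capture("wrist"); pickle.dump(I,open(n+".pkl","wb")); cv2.imwrite(f"pics/{n}_raw.png",im[:,:,::-1]); print(pose()[0])
for c in seg(im,(50,60,40),(95,255,255),150):
    (u,v),wh,a=cv2.minAreaRect(c); bx=np.array([p2w(I,x,y,.008) for x,y in cv2.boxPoints(((u,v),wh,a))])
    e=max((bx[1]-bx[0],bx[2]-bx[1]),key=np.linalg.norm); w=min((bx[1]-bx[0],bx[2]-bx[1]),key=np.linalg.norm)
    print("glass",(round(u/.7),round(v/.7)),bx.mean(0).round(4),"az",np.degrees(np.arctan2(e[1],e[0])).round(1)%180,np.linalg.norm(e).round(3),np.linalg.norm(w).round(3))
for c in seg(im,(105,120,40),(125,255,255),1000):
    (u,v),ax,a=cv2.fitEllipse(cv2.convexHull(c)); print("cover",(round(u/.7),round(v/.7)),p2w(I,u,v,.009 if len(sys.argv)<3 else float(sys.argv[2])).round(4),np.array(ax).round())
save(im,n+".png")
E
python3 look.py w5
```

```text
time_s: 8.1
position: [0.5506, 0.082, 0.3004]
tool_rot: [0.063, 0.998, 0.0, -0.001]
force: [-1.0, 0.8, 0.1]
grip_width: 0.088
grip_force: 0.0
[0.55072782 0.08218924 0.30063692]
glass (468, 276) [0.5956 0.1403 0.008 ] az 117.5 0.044 0.017
glass (412, 185) [0.5064 0.0988 0.008 ] az 173.3 0.044 0.014
glass (456, 82) [0.4262 0.1464 0.008 ] az 174.6 0.044 0.016
cover (185, 294) [ 0.579  -0.1256  0.009 ] [57. 63.]
cover (9, 201) [ 0.4742 -0.2618  0.009 ] [58. 69.]
cover (152, 163) [ 0.4585 -0.1262  0.009 ] [62. 70.]
```

View pics/w5.png

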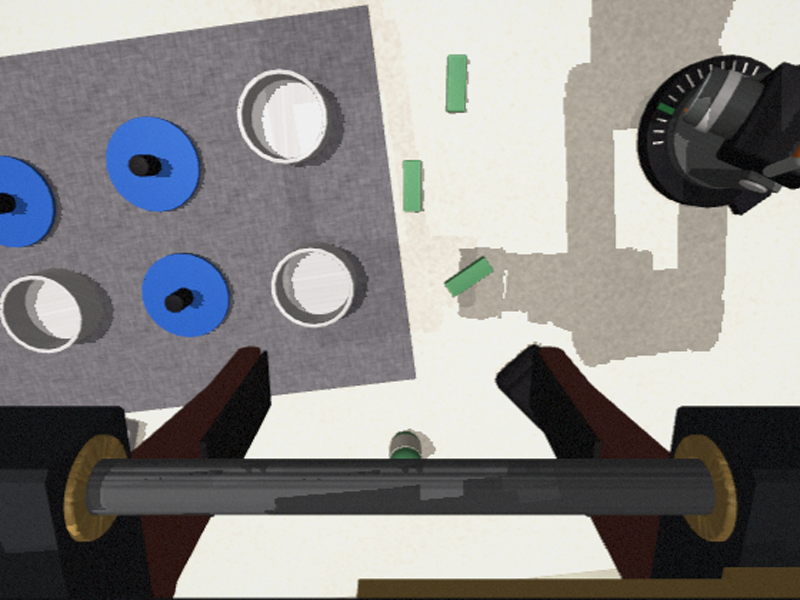

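The wrist view shows coupons at (468,276), (412,185) and (456,82), pot rims centred at (282,117), (313,287) and (41,314), and the green mark at (667,108).

Run:
```python
from fit import *
I=pickle.load(open("w5.pkl","rb"))
for u,v in ((282,117),(313,287),(41,314)): print("pot",p2w(I,u*.7,v*.7,.034).round(4))
im=cv2.imread("pics/w5_raw.png")[:,:,::-1].copy()
c=q[3:5]
for nm,lo,hi in (("green",(50,60,30),(95,255,255)),("orange",(5,120,40),(20,255,255))):
    for k in seg(im[50:110,440:510].copy(),lo,hi,1):
        m=k.reshape(-1,2).mean(0)+[440,50]; z=.022; P=p2w(I,*m,z)[:2]-c; print(nm,(m/.7).round(),cv2.contourArea(k),np.degrees(np.arctan2(P[1],P[0])).round(1),np.linalg.norm(P).round(4))
print(shift([.4262,.1464,.06],yaw=np.radians(84.5)))
```

```text
pot [ 0.4372 -0.0005  0.034 ]
pot [5.816e-01 2.000e-04 3.400e-02]
pot [ 0.5752 -0.2472  0.034 ]
green [665. 108.] 53.5 -119.7 0.0511
orange [685. 110.] 2.5 -127.7 0.036
(array([131.3,  48. , 240.8]), np.float64(-0.0304750433799319))
```

```bash
python3 -m creep '0 45 16 50 -0.03;0 90 32 100 -0.03;0 131 48 140 -0.03;0 131 48 180 -0.03;0 131 48 220 -0.03;0 131 48 240 -0.03;0.5 131 48 270 -0.03;0.5 131 48 286 -0.03;0.5 131 48 286 -0.03;0.5 131 48 286 -0.03;0.5 131 48 286 -0.03'
```

```text
time_s: 9.25
position: [0.4285, 0.1459, 0.0163]
tool_rot: [0.048, 0.999, 0.0, 0.001]
force: [-0.2, 0.3, -0.7]
grip_width: 0.0513
grip_force: 0.0
```

```bash
python3 look.py w6
```

```text
[0.42862879 0.14574654 0.01639243]
glass (309, 541) [0.5154 0.0974 0.008 ] az 172.4 0.028 0.017
glass (400, 337) [0.4257 0.1459 0.008 ] az 171.4 0.047 0.015
```

View pics/w6.png

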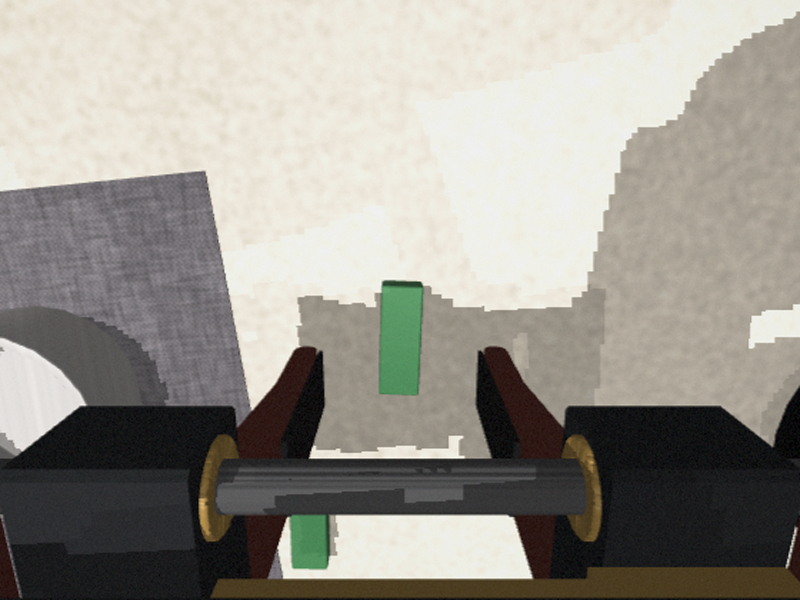

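The coupon at (400,337) is centred between the fingers.

```bash
python3 -m creep '0.5 2 0 6 0;0.5 3 0 12 0;0.5 3 0 12 0;1 3 0 12 0;1 3 0 12 0;1 3 0 12 0;1 3 0 12 0;1 3 0 12 0;1 3 0 12 0;1 3 0 12 0' 15
```

```text
time_s: 10.3
position: [0.4246, 0.1455, 0.0033]
tool_rot: [0.049, 0.999, -0.0, -0.0]
force: [-0.5, 0.1, -0.2]
grip_width: 0.0005
grip_force: 0.0
```

The coupon was missed because the real tips sit higher than reported. I'll reopen and feel downward.

```bash
python3 -m creep '0.5 0 0 -10 0;0.5 0 0 -10 0;0.5 0 0 -10 0;0.5 0 0 -10 0;0.5 0 0 0 0;0.5 0 0 4 0;0.5 0 0 8 0;0.5 0 0 8 0'; python3 -m creep '0.5 0 0 2 0;0.5 0 0 4 0;0.5 0 0 4 0'; python3 -m creep '0.5 0 0 2 0;0.5 0 0 4 0;0.5 0 0 4 0'
```

```text
time_s: 11.1
position: [0.4239, 0.1454, -0.0056]
tool_rot: [0.049, 0.999, -0.0, -0.001]
force: [-0.0, 0.5, -1.1]
grip_width: 0.0439
grip_force: 0.0
time_s: 11.4
position: [0.4245, 0.1455, -0.0089]
tool_rot: [0.049, 0.999, -0.0, -0.0]
force: [0.6, 0.1, 0.2]
grip_width: 0.0441
grip_force: 0.0
time_s: 11.7
position: [0.4244, 0.1455, -0.0129]
tool_rot: [0.049, 0.999, -0.0, -0.0]
force: [1.2, 0.0, -0.9]
grip_width: 0.0437
grip_force: 0.0
```

```bash
python3 -m creep '0.5 0 0 2 0;0.5 0 0 4 0;0.5 0 0 4 0'; python3 -m creep '0.5 0 0 2 0;0.5 0 0 4 0;0.5 0 0 4 0'
```

```text
time_s: 12.0
position: [0.4244, 0.1455, -0.017]
tool_rot: [0.049, 0.999, -0.0, -0.0]
force: [-0.6, 0.4, -0.2]
grip_width: 0.044
grip_force: 0.0
time_s: 12.3
position: [0.4244, 0.1455, -0.021]
tool_rot: [0.049, 0.999, -0.0, -0.0]
force: [0.5, -1.2, -0.4]
grip_width: 0.0441
grip_force: 0.0
```

```bash
python3 -m creep '1 0 0 0 0;1 0 0 0 0;1 0 0 0 0;1 0 0 0 0;1 0 0 0 0;1 0 0 0 0;1 0 0 0 0;1 0 0 0 0' 15
```

```text
time_s: 13.1
position: [0.4246, 0.1455, -0.0207]
tool_rot: [0.049, 0.999, -0.0, 0.0]
force: [0.6, -0.4, 0.6]
grip_width: 0.0159
grip_force: 15.0
```

Grip is good (15.9 mm). The coupon's underside is at reported z + 21 mm. Carry it to the pot at (0.437,-0.001).

Run:
```python
from h import *
print(shift([.4370,-.0007,-.014])); p,Q=pose(); print(Q.as_matrix().round(3))
```

```text
(array([ -26.6, -144.3,   -6.7]), None)
[[-0.995  0.098  0.   ]
 [ 0.098  0.995 -0.   ]
 [-0.    -0.    -1.   ]]
```

```bash
python3 -m creep '1 0 0 -20 0;1 0 0 -50 0;1 0 0 -80 0;1 -8 -45 -80 0;1 -17 -90 -80 0;1 -24 -125 -80 0;1 -26.6 -144.3 -80 0;1 -26.6 -144.3 -80 0;1 -26.6 -144.3 -80 0'; python3 look.py w7
```

```text
time_s: 14.0
position: [0.4366, -0.0006, 0.0592]
tool_rot: [0.05, 0.999, 0.0, -0.0]
force: [0.2, 0.5, -0.3]
grip_width: 0.0156
grip_force: 15.0
[ 4.36531852e-01 -1.15521300e-04  5.91512854e-02]
glass (691, 560) [0.5914 0.142  0.008 ] az 117.4 0.038 0.024
glass (611, 401) [0.492  0.0986 0.008 ] az 172.4 0.023 0.019
glass (399, 387) [ 0.4754 -0.0049  0.008 ] az 175.0 0.072 0.024
cover (147, 378) [ 0.4566 -0.1259  0.009 ] [106. 121.]
```

View pics/w7.png

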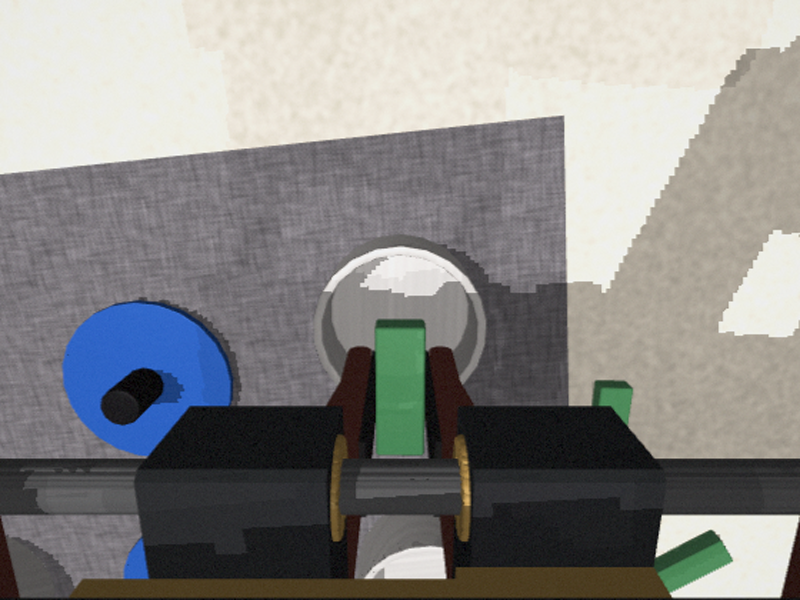

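The held coupon is over the pot, whose rim spans x 316–486 and tops out at y 247. It's centred sideways. Lower and release with a small opening.

```bash
python3 - <<'E'
from h import *
import pickle
I=pickle.load(open("w7.pkl","rb")); print(p2w(I,401*.7,332*.7,.034))
E
python3 -m creep '1 0 0 25 0;1 0 0 50 0;1 0 0 65 0;1 0 0 73 0;1 0 0 73 0;0.7 0 0 73 0;0.7 0 0 73 0;0.7 0 0 73 0;0.7 0 0 73 0;0.7 0 0 50 0;0.7 0 0 0 0;0.7 0 0 0 0'
```

```text
[ 4.36840156e-01 -3.10894264e-04  3.40000000e-02]
time_s: 15.25
position: [0.4408, -0.0013, 0.0638]
tool_rot: [0.049, 0.999, -0.001, 0.005]
force: [1.0, -0.5, -0.6]
grip_width: 0.0265
grip_force: 0.0
```

Run:
```python
from h import *
print(shift([.5062,.0986,-.021],yaw=np.radians(83)))
```

```text
(array([-54.5, 105.9,  85.3]), np.float64(0.024317672125763634))
```

```bash
python3 -m creep '0.5 -22 40 0 0.02;0.5 -44 80 0 0.02;0.5 -54.5 106 0 0.02;0.5 -54.5 106 0 0.02;0.5 -54.5 106 30 0.02;0.5 -54.5 106 60 0.02;0.5 -54.5 106 75 0.02;0.5 -54.5 106 83 0.02;0.5 -54.5 106 83 0.02;1 -54.5 106 83 0.02;1 -54.5 106 83 0.02;1 -54.5 106 83 0.02;1 -54.5 106 83 0.02;1 -54.5 106 83 0.02;1 -54.5 106 83 0.02;1 -54.5 106 83 0.02' 15;  python3 - <<'E'
from h import *
print(shift([.5755,-.2477,-.014]))
E
```

```text
time_s: 16.85
position: [0.5023, 0.0989, -0.0219]
tool_rot: [0.059, 0.998, 0.0, 0.001]
force: [-2.6, -0.3, 19.2]
grip_width: 0.0158
grip_force: 27.8
(array([-113.6, -335.5,   -7.8]), None)
```

```bash
python3 -m creep '1 0 0 -20 0;1 0 0 -50 0;1 0 0 -85 0;1 -16 -48 -85 0;1 -32 -96 -85 0;1 -48 -144 -85 0;1 -64 -192 -85 0;1 -80 -240 -85 0;1 -96 -285 -85 0;1 -108 -320 -85 0;1 -110 -335 -85 0;1 -110 -335 -85 0;1 -110 -335 -85 0;1 -110 -335 -85 0' 15;  python3 look.py w8
```

```text
time_s: 18.25
position: [0.5703, -0.2439, 0.061]
tool_rot: [0.058, 0.998, 0.001, -0.001]
force: [-0.4, -0.3, 0.3]
grip_width: 0.0159
grip_force: 15.0
[ 0.57066065 -0.24399429  0.06116263]
glass (400, 393) [ 0.6129 -0.2489  0.008 ] az 174.1 0.071 0.025
cover (649, 300) [ 0.5778 -0.1273  0.009 ] [113. 127.]
cover (650, 22) [ 0.4585 -0.1278  0.009 ] [134. 155.]
cover (325, 100) [ 0.4727 -0.2646  0.009 ] [133. 143.]
cover (52, 72) [ 0.4485 -0.3763  0.009 ] [120. 129.]
```

View pics/w8.png

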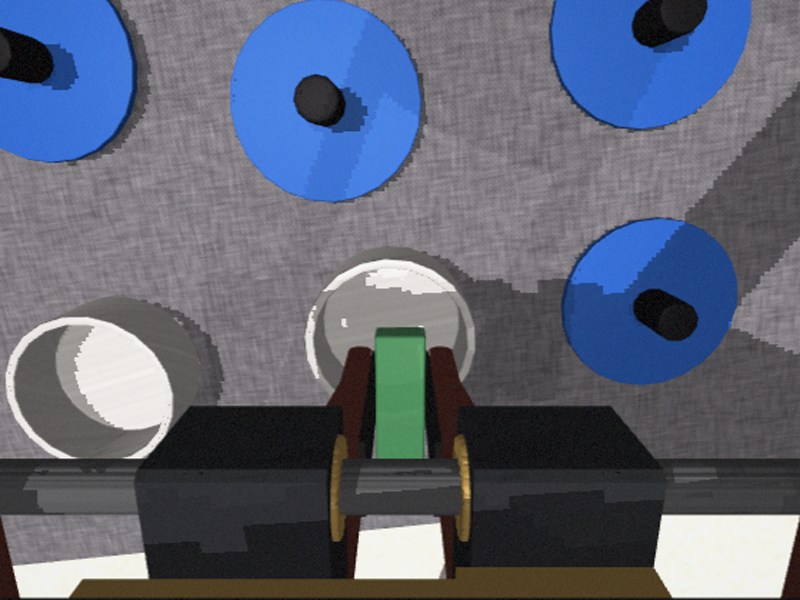

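Run:
```python
from h import *
print(shift([.5715,-.2477,-.013]))
```

```text
(array([-1.4, -3.6, 74.2]), None)
```

The pot's rim spans x 306–474, so it lies about 4 mm to the side, which agrees with the computed shift of -3.6 mm. I'll correct for that and place the coupon.

```bash
python3 -m creep '1 -1.4 -3.6 25 0;1 -1.4 -3.6 50 0;1 -1.4 -3.6 65 0;1 -1.4 -3.6 73 0;1 -1.4 -3.6 73 0;0.7 -1.4 -3.6 73 0;0.7 -1.4 -3.6 73 0;0.7 -1.4 -3.6 73 0;0.7 -1.4 -3.6 73 0;0.7 -1.4 -3.6 50 0;0.7 -1.4 -3.6 0 0;0.7 -1.4 -3.6 0 0;0.7 -1.4 -3.6 0 0;0.7 -1.4 -3.6 0 0'
python3 - <<'E'
from h import *
print(shift([.5953,.1400,-.0195],yaw=np.radians(27.5)))
E
```

```text
time_s: 19.7
position: [0.5717, -0.2495, 0.0607]
tool_rot: [0.059, 0.998, 0.0, -0.001]
force: [-0.8, 0.6, -1.0]
grip_width: 0.026
grip_force: 0.0
(array([ 22.3, 389.5,  80.4]), np.float64(0.972913839715977))
```

```bash
python3 -m creep '0.5 2 45 0 0.13;0.5 5 90 0 0.26;0.5 8 135 0 0.39;0.5 11 180 0 0.52;0.5 14 225 0 0.65;0.5 17 270 0 0.78;0.5 19 315 0 0.91;0.5 21 355 0 0.97;0.5 22 380 0 0.97;0.5 22.3 389.5 0 0.97;0.5 22.3 389.5 0 0.97;0.5 22.3 389.5 0 0.97;0.5 22.3 389.5 0 0.97'; python3 look.py w9;python3 - <<'E'
from h import *
print(shift([.5953,.1400,-.0195],yaw=np.radians(27.5)))
E
```

```text
time_s: 21.0
position: [0.5957, 0.138, 0.0609]
tool_rot: [0.518, 0.855, -0.0, -0.0]
force: [-1.0, 0.1, -0.2]
grip_width: 0.0437
grip_force: 0.0
[0.59590197 0.13804535 0.06106796]
glass (9, 422) [ 0.4484 -0.0045  0.008 ] az 106.1 0.027 0.009
glass (402, 305) [0.5953 0.1412 0.008 ] az 118.1 0.046 0.015
(array([ 2. ,  0.4, 80.6]), np.float64(0.0013614448946983604))
```

```bash
python3 -m creep '0.5 3 0.5 30 0;0.5 3 0.5 60 0;0.5 3 0.5 75 0;0.5 3 0.5 80.5 0;0.5 3 0.5 80.5 0;1 3 0.5 80.5 0;1 3 0.5 80.5 0;1 3 0.5 80.5 0;1 3 0.5 80.5 0;1 3 0.5 80.5 0;1 3 0.5 80.5 0;1 3 0.5 80.5 0' 15;python3 - <<'E'
from h import *
print(shift([.5816,.0002,-.0125]))
E
```

```text
time_s: 22.25
position: [0.5956, 0.1426, -0.0185]
tool_rot: [0.517, 0.856, 0.0, 0.0]
force: [-1.6, -0.4, 5.7]
grip_width: 0.0159
grip_force: 15.0
(array([-119.6,  -78.5,   -6.1]), None)
```

```bash
python3 -m creep '1 0 0 -20 0;1 0 0 -50 0;1 0 0 -80 0;1 -40 -26 -80 0;1 -80 -52 -80 0;1 -110 -72 -80 0;1 -120 -78.5 -80 0;1 -120 -78.5 -80 0;1 -120 -78.5 -80 0;1 -120 -78.5 -80 0';python3 - <<'E'
from h import *
o=bot.observe(); print(o["grip_width"],pose()[0]); print(shift([.5816,.0002,-.0125]))
I=bot.camera_info("wrist"); im=bot.capture("wrist"); save(im,"w10.png")
E
```

```text
time_s: 23.25
position: [0.5813, 0.0012, 0.0606]
tool_rot: [0.517, 0.856, 0.0, -0.0]
force: [0.8, -0.6, 0.0]
grip_width: 0.0157
grip_force: 15.0
0.015702394914439047 [0.58133428 0.00119413 0.06063221]
(array([-1. , -0.2, 73.1]), None)
```

```bash
python3 -m creep '1 -1 0 25 0;1 -1 0 50 0;1 -1 0 65 0;1 -1 0 73 0;1 -1 0 73 0;0.7 -1 0 73 0;0.7 -1 0 73 0;0.7 -1 0 73 0;0.7 -1 0 73 0;0.7 -1 0 50 0;0.7 -1 0 0 0;0.7 -1 0 -50 0;0.7 -1 0 -50 0;0.7 -1 0 -50 0;0.7 -1 0 -50 0;0.7 -1 0 -50 0'
python3 - <<'E'
from h import *
print(shift([.520,-.10,.32],yaw=np.radians(83)))
E
```

```text
time_s: 24.9
position: [0.5802, -0.001, 0.1091]
tool_rot: [0.518, 0.856, -0.001, -0.002]
force: [-0.6, -0.1, -0.7]
grip_width: 0.0266
grip_force: 0.0
(array([ -59.3,  -99.9, -210.8]), np.float64(-0.965708822900277))
```

```bash
python3 -m creep '0 0 0 -40 -0.1;0 -5 -10 -80 -0.22;0 -15 -25 -120 -0.35;0 -25 -45 -160 -0.48;0 -35 -65 -200 -0.6;0 -45 -80 -211 -0.73;0 -55 -95 -211 -0.85;0 -59 -100 -211 -0.96;0 -59 -100 -211 -0.96;0 -59 -100 -211 -0.96;0 -59 -100 -211 -0.96';  python3 look.py w11
```

```text
time_s: 26.0
position: [0.5205, -0.0993, 0.3209]
tool_rot: [0.065, 0.998, 0.0, -0.001]
force: [-0.1, 0.6, 0.4]
grip_width: 0.088
grip_force: 0.0
[ 0.5206208  -0.09925631  0.32109311]
glass (256, 309) [ 0.5774 -0.2507  0.008 ] az 173.4 0.047 0.017
glass (507, 284) [ 0.5834 -0.0014  0.008 ] az 117.9 0.045 0.018
glass (497, 129) [4.385e-01 4.000e-04 8.000e-03] az 175.6 0.043 0.015
cover (380, 296) [ 0.579  -0.1263  0.009 ] [56. 58.]
cover (219, 207) [ 0.4736 -0.2641  0.009 ] [59. 64.]
cover (88, 190) [ 0.4427 -0.3816  0.009 ] [58. 67.]
cover (361, 171) [ 0.4586 -0.1269  0.009 ] [61. 63.]
```

View pics/w11.png

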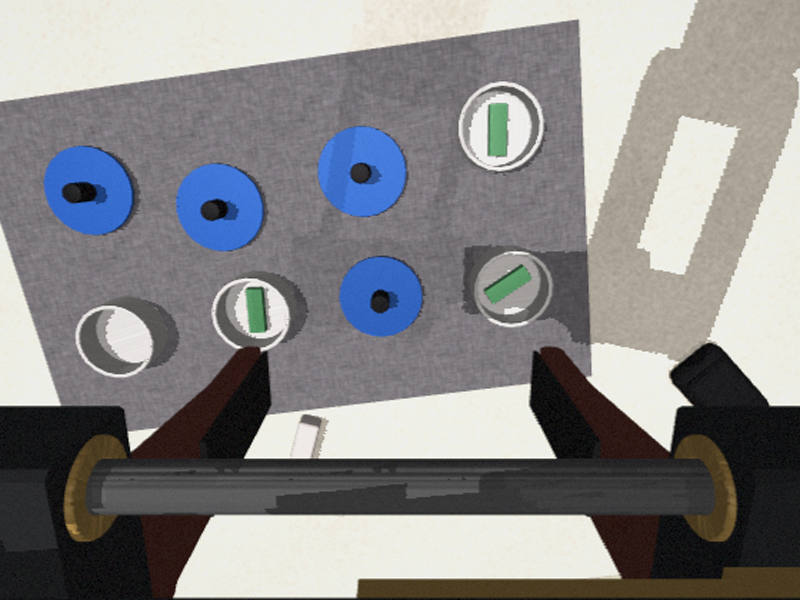

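All three coupons lie flat in their pots, at (256,309), (507,284) and (497,129). The rims are centred at (252,313), (513,288) and (501,126).

```bash
cat > pots.py <<'E'
import sys,pickle
from h import *
def pots(n,guess,z=.034,r=.035):
    """refine rim centre: maximise brightness*edge of ring"""
    I=pickle.load(open(n+".pkl","rb")); im=cv2.imread(f"pics/{n}_raw.png")
    g=cv2.GaussianBlur(cv2.cvtColor(im,cv2.COLOR_BGR2GRAY),(0,0),.7).astype(np.float32)
    th=np.linspace(0,2*np.pi,120,endpoint=False); out=[]
    def ring(c,rad,zz):
        P=w2p(I,np.c_[c[0]+rad*np.cos(th),c[1]+rad*np.sin(th),0*th+zz]).astype(np.float32)
        return cv2.remap(g,P[:,0].copy(),P[:,1].copy(),cv2.INTER_LINEAR).ravel()
    for c0 in guess:
        best=max(((np.clip(ring((c0[0]+dx,c0[1]+dy),.035,z)-ring((c0[0]+dx,c0[1]+dy),.039,z),-60,60).mean(),dx,dy) for dx in np.arange(-.008,.0081,.0005) for dy in np.arange(-.008,.0081,.0005)))
        out.append((round(c0[0]+best[1],4),round(c0[1]+best[2],4),round(float(best[0]),1)))
    return out
if __name__=="__main__":
    print(pots("w11",[(.437,-.0005),(.5816,.0002),(.5752,-.2472)]),pots("w5",[(.437,-.0005),(.5816,.0002)]))
    I=pickle.load(open("w11.pkl","rb"))
    for u,v in ((501,126),(513,288),(252,313)): print(p2w(I,u*.7,v*.7,.034).round(4))
    for u,v in ((360,172.5),(380,301),(214,210)): print("knob",p2w(I,u*.7,v*.7,.035).round(4))
    print(shift([.4586,-.1269,.06]))
E
python3 pots.py
```

```text
[(np.float64(0.4375), np.float64(-0.0005), 60.0), (np.float64(0.5821), np.float64(-0.0013), 55.4), (np.float64(0.5747), np.float64(-0.2482), 56.0)] [(np.float64(0.438), np.float64(-0.0005), 60.0), (np.float64(0.5831), np.float64(-0.0013), 60.0)]
[ 0.4366 -0.0008  0.034 ]
[ 0.5811 -0.001   0.034 ]
[ 0.5735 -0.2466  0.034 ]
knob [ 0.4593 -0.1264  0.035 ]
knob [ 0.5772 -0.1253  0.035 ]
knob [ 0.4746 -0.2603  0.035 ]
(array([ 57.6, -35.5, 261.2]), None)
```

```bash
python3 -m creep '0.5 20 -12 50 0;0.5 40 -25 100 0;0.5 58 -35.5 150 0;0.5 58 -35.5 200 0;0.5 58 -35.5 250 0;0.5 58 -35.5 261 0;0.5 58 -35.5 261 0;0.5 58 -35.5 261 0;0.5 58 -35.5 261 0'; python3 look.py w12 | grep cover
python3 - <<'E'
from h import *
print(shift([.4587,-.1267,-.007]))
E
```

```text
time_s: 26.95
position: [0.4603, -0.1282, 0.0623]
tool_rot: [0.064, 0.998, -0.001, 0.001]
force: [-0.7, 0.8, 0.3]
grip_width: 0.044
grip_force: 0.0
cover (429, 532) [ 0.5849 -0.1287  0.009 ] [ 73. 102.]
cover (129, 367) [ 0.4715 -0.2635  0.009 ] [104. 121.]
cover (402, 305) [ 0.4571 -0.1269  0.009 ] [116. 120.]
(array([ 2.1,  1.4, 69.5]), None)
```

```bash
python3 -m creep '0.5 2.5 1.5 30 0;0.5 2.5 1.5 50 0;0.5 2.5 1.5 62 0;0.5 2.5 1.5 68 0;0.5 2.5 1.5 68 0;1 2.5 1.5 68 0;1 2.5 1.5 68 0;1 2.5 1.5 68 0;1 2.5 1.5 68 0;1 2.5 1.5 68 0;1 2.5 1.5 68 0;1 2.5 1.5 68 0' 25
python3 - <<'E'
from h import *
print(pose()[0],shift([.4372,-.0006,.0]))
E
```

```text
time_s: 28.2
position: [0.4566, -0.126, -0.0067]
tool_rot: [0.064, 0.998, -0.0, 0.0]
force: [-0.9, 0.4, 6.4]
grip_width: 0.0175
grip_force: 25.0
[ 0.4566349  -0.1260389  -0.00671973] (array([ 35.3, 121.9,  -6.8]), None)
```

```bash
python3 -m creep '1 0 0 -20 0;1 0 0 -50 0;1 10 35 -65 0;1 24 80 -65 0;1 33 115 -65 0;1 36.7 122 -65 0;1 36.7 122 -65 0;1 36.7 122 -65 0;1 36.7 122 -65 0'; python3 look.py w13 0.074 | grep cover
python3 - <<'E'
from pots import *
p=pots("w13",[(.4372,-.0006)]); print(p,pose()[0],bot.observe()["grip_width"]); print(shift([.4357,-.0006,.0243]))
im=cv2.imread("pics/w13_raw.png"); save(im[:,:,::-1],"w13.png")
E
```

```text
time_s: 29.1
position: [0.4361, -0.0013, 0.0577]
tool_rot: [0.064, 0.998, -0.0, 0.0]
force: [0.1, -0.3, -0.7]
grip_width: 0.0174
grip_force: 25.0
cover (400, 369) [ 0.4353 -0.0013  0.074 ] [152. 162.]
[(np.float64(0.4357), np.float64(-0.0011), 16.5)] [ 0.43598469 -0.00133292  0.05770261] 0.017177241835850548
(array([ 0.4,  0.7, 33.4]), None)
```

```bash
python3 -m creep '1 0 0.7 15 0;1 0 0.7 25 0;1 0 0.7 31 0;1 0 0.7 33.5 0;1 0 0.7 33.5 0;1 0 0.7 33.5 0'
```

```text
time_s: 29.75
position: [0.4357, 0.0004, 0.0244]
tool_rot: [0.064, 0.998, -0.0, 0.0]
force: [-0.8, -0.3, -1.0]
grip_width: 0.0171
grip_force: 25.0
```

No blocking force, so the spigot is in the mouth. Release and rise.

```bash
python3 -m creep '1 0 0 1 0;0.6 0 0 1 0;0.6 0 0 1 0;0.5 0 0 1 0;0.5 0 0 1 0;0.5 0 0 -25 0;0.5 0 0 -55 0;0.5 0 0 -55 0;0.5 0 0 -55 0;0.5 0 0 -55 0'; python3 look.py w14 0.039 | grep cover
python3 - <<'E'
from h import *
print(shift([.5775,-.1262,.06]))
E
```

```text
time_s: 30.75
position: [0.4348, 0.0006, 0.0786]
tool_rot: [0.064, 0.998, 0.0, -0.001]
force: [-0.1, 0.6, -1.4]
grip_width: 0.044
grip_force: 0.0
cover (400, 324) [4.361e-01 3.000e-04 3.900e-02] [120. 126.]
(array([-158. , -107.6,   18. ]), None)
```

```bash
python3 -m creep '0.5 -40 -27 0 0;0.5 -80 -54 0 0;0.5 -120 -81 0 0;0.5 -150 -102 0 0;0.5 -158 -107.6 18 0;0.5 -158 -107.6 18 0;0.5 -158 -107.6 18 0;0.5 -158 -107.6 18 0'; python3 look.py w15 | grep cover
python3 - <<'E'
from h import *
print(shift([.578,-.126,-.0065]))
E
```

```text
time_s: 31.6
position: [0.577, -0.1253, 0.061]
tool_rot: [0.064, 0.998, 0.0, -0.001]
force: [-0.3, -0.2, -0.1]
grip_width: 0.044
grip_force: 0.0
cover (398, 316) [ 0.5781 -0.1263  0.009 ] [115. 120.]
cover (49, 122) [ 0.4728 -0.2636  0.009 ] [126. 150.]
cover (711, -73) [0.4356 0.0159 0.009 ] [143. 173.]
(array([-0.7, -0.6, 67.9]), None)
```

```bash
python3 -m creep '0.5 -1.3 -0.8 30 0;0.5 -1.3 -0.8 50 0;0.5 -1.3 -0.8 62 0;0.5 -1.3 -0.8 67 0;0.5 -1.3 -0.8 67 0;1 -1.3 -0.8 67 0;1 -1.3 -0.8 67 0;1 -1.3 -0.8 67 0;1 -1.3 -0.8 67 0;1 -1.3 -0.8 67 0;1 -1.3 -0.8 67 0;1 -1.3 -0.8 67 0' 25
python3 - <<'E'
from h import *
print(pose()[0],shift([.582,-.0011,.06]))
E
```

```text
time_s: 32.85
position: [0.5802, -0.1274, -0.0051]
tool_rot: [0.064, 0.998, -0.0, 0.0]
force: [-0.1, 0.4, 6.2]
grip_width: 0.0177
grip_force: 25.0
[ 0.58015236 -0.12742333 -0.00514101] (array([ 14.2, 125.5, -65.2]), None)
```

```bash
python3 -m creep '1 0 0 -20 0;1 0 0 -50 0;1 3 35 -65 0;1 8 80 -65 0;1 12 115 -65 0;1 13 125.5 -65 0;1 13 125.5 -65 0;1 13 125.5 -65 0;1 13 125.5 -65 0'; python3 look.py w16 0.074 | grep cover
python3 - <<'E'
from h import *
print(pose()[0],bot.observe()["grip_width"]); print(shift([.5832,-.0011,.0259]))
E
```

```text
time_s: 33.75
position: [0.5829, -0.0026, 0.0591]
tool_rot: [0.064, 0.998, -0.0, -0.0]
force: [0.0, -0.2, -0.7]
grip_width: 0.0174
grip_force: 25.0
cover (399, 464) [ 0.62   -0.0077  0.074 ] [ 43. 146.]
cover (400, 359) [ 0.5792 -0.0024  0.074 ] [151. 162.]
cover (352, -67) [0.4499 0.001  0.074 ] [165. 190.]
[ 0.58284051 -0.00261831  0.05907688] 0.01727998890470847
(array([-0.2,  1.6, 33.2]), None)
```

```bash
python3 -m creep '1 -0.5 1.4 15 0;1 -0.5 1.4 25 0;1 -0.5 1.4 31 0;1 -0.5 1.4 33 0;1 -0.5 1.4 33 0;1 -0.5 1.4 33 0'
```

```text
time_s: 34.4
position: [0.5837, 0.0, 0.0265]
tool_rot: [0.064, 0.998, -0.0, 0.0]
force: [0.7, -0.5, -0.9]
grip_width: 0.0173
grip_force: 25.0
```

```bash
python3 -m creep '1 0 0 1.5 0;0.6 0 0 1.5 0;0.6 0 0 1.5 0;0.5 0 0 1.5 0;0.5 0 0 1.5 0;0.5 0 0 -25 0;0.5 0 0 -55 0;0.5 0 0 -55 0;0.5 0 0 -55 0;0.5 0 0 -55 0'; python3 look.py w17 0.039 | grep cover
python3 - <<'E'
from h import *
print(shift([.4736,-.264,.06]))
E
```

```text
time_s: 35.4
position: [0.5826, 0.0003, 0.0804]
tool_rot: [0.064, 0.998, -0.0, -0.001]
force: [-0.3, 0.4, -0.0]
grip_width: 0.044
grip_force: 0.0
cover (400, 318) [5.815e-01 2.000e-04 3.900e-02] [120. 125.]
cover (351, -43) [4.368e-01 1.000e-04 3.900e-02] [148. 171.]
(array([  74.2, -276. ,   20.4]), None)
```

```bash
python3 -m creep '0.5 12 -45 0 0;0.5 24 -90 0 0;0.5 36 -135 0 0;0.5 48 -180 0 0;0.5 60 -225 0 0;0.5 72 -265 0 0;0.5 74.2 -276 20 0;0.5 74.2 -276 20 0;0.5 74.2 -276 20 0;0.5 74.2 -276 20 0'; python3 look.py w18 | grep cover
python3 - <<'E'
from h import *
print(pose()[0],shift([.4735,-.264,-.0055]))
E
```

```text
time_s: 36.45
position: [0.4749, -0.263, 0.0613]
tool_rot: [0.063, 0.998, 0.0, -0.0]
force: [0.2, -0.1, 0.4]
grip_width: 0.0438
grip_force: 0.0
cover (396, 308) [ 0.4723 -0.2647  0.009 ] [116. 120.]
cover (137, 275) [ 0.4412 -0.3818  0.009 ] [115. 130.]
[ 0.47519045 -0.26306013  0.06154091] (array([ 1.6, -1.2, 67. ]), None)
```

```bash
python3 -m creep '0.5 1.6 -1.4 30 0;0.5 1.6 -1.4 50 0;0.5 1.6 -1.4 61 0;0.5 1.6 -1.4 66 0;0.5 1.6 -1.4 66 0;1 1.6 -1.4 66 0;1 1.6 -1.4 66 0;1 1.6 -1.4 66 0;1 1.6 -1.4 66 0;1 1.6 -1.4 66 0;1 1.6 -1.4 66 0;1 1.6 -1.4 66 0' 25
python3 - <<'E'
from h import *
print(pose()[0],shift([.5743,-.2475,.06]))
E
```

```text
time_s: 37.7
position: [0.4733, -0.2655, -0.0042]
tool_rot: [0.064, 0.998, -0.0, 0.0]
force: [-0.1, 1.2, 6.1]
grip_width: 0.0174
grip_force: 25.0
[ 0.47325473 -0.26553124 -0.0041681 ] (array([-98. ,  30.7, -64.1]), None)
```

```bash
python3 -m creep '1 0 0 -20 0;1 0 0 -50 0;1 -10 3 -65 0;1 -50 16 -65 0;1 -85 27 -65 0;1 -98 30.7 -65 0;1 -98 30.7 -65 0;1 -98 30.7 -65 0;1 -98 30.7 -65 0'; python3 look.py w19 0.074 | grep cover
python3 - <<'E'
from h import *
print(pose()[0],bot.observe()["grip_width"]); print(shift([.5743,-.2475,.0268]))
E
```

```text
time_s: 38.6
position: [0.5718, -0.2472, 0.0597]
tool_rot: [0.064, 0.998, 0.0, -0.001]
force: [-0.2, 0.7, -1.7]
grip_width: 0.0172
grip_force: 25.0
cover (400, 362) [ 0.5694 -0.247   0.074 ] [151. 160.]
cover (54, 71) [ 0.4629 -0.3383  0.074 ] [123. 128.]
[ 0.5720506  -0.24731671  0.05985799] 0.01729827708283349
(array([-2.3,  0.1, 33.1]), None)
```

```bash
python3 -m creep '1 -2.3 0 15 0;1 -2.3 0 25 0;1 -2.3 0 31 0;1 -2.3 0 33 0;1 -2.3 0 33 0;1 -2.3 0 33 0'
```

```text
time_s: 39.25
position: [0.5766, -0.2478, 0.0274]
tool_rot: [0.064, 0.998, -0.0, 0.0]
force: [0.5, 0.5, -0.2]
grip_width: 0.0171
grip_force: 25.0
```

```bash
python3 -m creep '1 1.5 0 0 0;1 1.5 0 1.5 0;0.6 1.5 0 1.5 0;0.6 1.5 0 1.5 0;0.5 1.5 0 1.5 0;0.5 1.5 0 1.5 0;0.5 1.5 0 -25 0;0.5 1.5 0 -55 0;0.5 1.5 0 -105 0;0.5 1.5 0 -155 0;0.5 1.5 0 -155 0;0.5 1.5 0 -155 0'; python3 look.py w20 0.039 | grep cover
python3 - <<'E'
from h import *
print(shift([.52,.16,.28],yaw=np.radians(60)))
E
```

```text
time_s: 40.45
position: [0.5757, -0.2479, 0.1839]
tool_rot: [0.064, 0.998, -0.001, 0.002]
force: [0.1, 1.3, -1.1]
grip_width: 0.0439
grip_force: 0.0
cover (400, 268) [ 0.5744 -0.2477  0.039 ] [87. 88.]
cover (789, 231) [ 0.5821 -0.0022  0.039 ] [83. 99.]
cover (166, 84) [ 0.4475 -0.3701  0.039 ] [86. 99.]
cover (774, 19) [ 0.4582 -0.0192  0.039 ] [44. 64.]
(array([106. , 397. , -97.9]), np.float64(0.3957973712639853))
```

Capture the top view now, with the arm clear of the camera head, and view an enlarged crop.

Run:
```python
from h import *
t=bot.capture("top"); s=bot.capture("scene"); cv2.imwrite("pics/top_raw20.png",t[:,:,::-1]);cv2.imwrite("pics/scene_raw20.png",s[:,:,::-1])
r=lambda im,w,h:cv2.resize(im,(w,h),interpolation=cv2.INTER_CUBIC)
a=r(t[225:290,90:160],400,371); b=r(s[110:200,330:410],400,450); c=r(s[170:310,50:290],400,233)[:, :]; d=r(t[190:310,230:460],400,209)
L=np.vstack([a,d]); Rr=np.vstack([b[:371],r(s[170:310,50:290],400,209)]); save(np.hstack([L,Rr]),"w20b.png"); print(np.hstack([L,Rr]).shape)
```

```text
(580, 800, 3)
```

View pics/w20b.png

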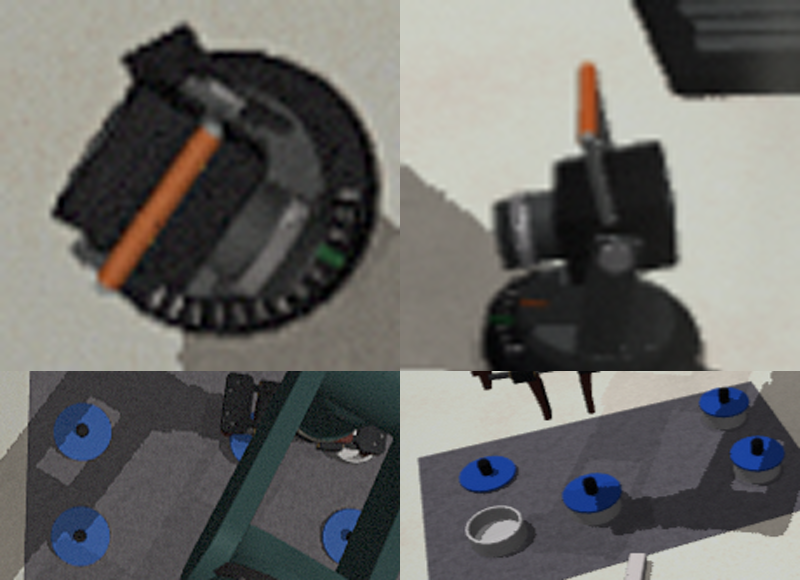

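The top crop shows the bar from (215,137) to (106,281) and all the ticks, with green at (330,257). In the scene crop the pointer at (533,302) sits near green at (502,320), and all three covers look level.

Run:
```python
from fit import *
S=bot.camera_info("scene"); W4=pickle.load(open("w4.pkl","rb"))
f=lambda x,y:np.array((90+x*.175,225+y*.175)); s=lambda x,y:np.array((330+(x-400)/5,110+y/5)); g=lambda x,y:np.array((140+x*.7,60+y*.7))
A=np.radians([60,30,-50,-60]); tk=np.array([f(*p) for p in ((347,195),(330,257),(177,305),(157,298))])
tW=np.array([g(*a) for a in ((232,93),(220,97),(208,101),(198,107),(187,114),(178,122),(171,131),(167,141))])
eT=np.array([f(215,137),f(106,281)]); eW=np.array([g(201,270),g(203,143)]); eS=np.array([s(589,137),s(587,66)])
ring=lambda v,an:np.c_[v[2]+.052*np.cos(v[4]+an),v[3]+.052*np.sin(v[4]+an),0*an+.022]
def res(v):
    P=np.array(hp(v[0],v[1],.0345,v[2],v[3])[1:])
    return np.r_[(w2p(T,P)+v[5:7]-eT).ravel(),(w2p(W4,P)-eW).ravel()*.5,(w2p(T,ring(v,A))+v[5:7]-tk).ravel(),(w2p(W4,ring(v,np.radians(np.arange(-60,11,10))))-tW).ravel()*.5,v[5:7]*.7,(w2p(S,P)+v[7:]-eS).ravel()*.7,v[7:]*.4]
r=least_squares(res,[-2.15,.33,q[3],q[4],q[5],0,0,0,0]); v=r.x
print("swivel",np.degrees(v[0]-v[4]),"tilt",np.degrees(v[1]),"a0,az",np.degrees(v[[4,0]]),v[2:],r.cost,r.fun.round(1))
m=hp(v[0],v[1],0,v[2],v[3])[0]; n=hp(v[4]+np.radians(30),np.radians(20),0,v[2],v[3])[0]; print(m,n)
C=np.array([v[2],v[3]])
for nm,uv in (("pointer",s(533,302)),("green",s(502,320))):
    for z in (.022,.026):
        d=p2w(S,*(uv-v[7:]),z)[:2]-C; print(nm,z,np.degrees(np.arctan2(d[1],d[0])),np.linalg.norm(d))
np.save("v.npy",v)
```

```text
swivel 27.177150233960653 tilt 19.61735947719915 a0,az [-150.1348987  -122.95774847] [ 0.49624644  0.36050226 -2.6203483   0.67587437  0.93354833  1.22617746
 -0.53690564] 3.6318930731833454 [-0.4 -0.8 -0.4  0.6 -0.6  0.2  0.   0.4  0.2 -0.  -0.3 -0.3  0.2  0.2
  0.4 -0.2 -0.6  0.9 -0.5 -0.1 -0.2 -0.3 -0.4 -0.5  0.2 -0.5  0.5 -0.4
  0.8 -0.1  0.6  0.   0.5  0.7 -0.4 -0.1  0.2  0.2  0.5 -0.2]
[0.4830958  0.34021932 0.16982082] [0.48388354 0.33920505 0.16965787]
pointer 0.022 -148.0558071113135 0.037454626541362966
pointer 0.026 -139.98260204184044 0.035824095619889744
green 0.022 -117.67206105934247 0.0513127799822927
green 0.026 -111.91713342880932 0.05230873146953085
```

Run:
```python
from h import *
import pickle
I=pickle.load(open("w5.pkl","rb")); v=np.load("v.npy")
im=cv2.imread("pics/w5_raw.png"); hsv=cv2.cvtColor(im,cv2.COLOR_BGR2HSV)
ys,xs=np.where((cv2.inRange(hsv,(3,90,40),(22,255,255))>0)); k=(xs>460)&(xs<500)&(ys>60)&(ys<95); print(list(zip(xs[k],ys[k])))
for az in (-126,-122.5,-119):
  for r in (.03,.036,.042): print(az,r,[w2p(I,[v[2]+r*np.cos(np.radians(az)),v[3]+r*np.sin(np.radians(az)),z]).round(1) for z in (.022,.03)])
g=np.radians(30)+v[4]; print("green",w2p(I,[v[2]+.052*np.cos(g),v[3]+.052*np.sin(g),.022]), "seen",(465.5,75.6))
print(shift([.483,.3402,.27],yaw=np.radians(-123)))
```

```text
[(np.int64(479), np.int64(75)), (np.int64(480), np.int64(75)), (np.int64(479), np.int64(76)), (np.int64(480), np.int64(76)), (np.int64(478), np.int64(77)), (np.int64(479), np.int64(77)), (np.int64(480), np.int64(77)), (np.int64(479), np.int64(78))]
-126 0.03 [array([482.9,  81.2]), array([486.5,  80.7])]
-126 0.036 [array([478.8,  78.6]), array([482.4,  78.1])]
-126 0.042 [array([474.7,  76.1]), array([478.3,  75.5])]
-122.5 0.03 [array([482. ,  82.6]), array([485.6,  82.2])]
-122.5 0.036 [array([477.7,  80.4]), array([481.3,  79.9])]
-122.5 0.042 [array([473.5,  78.1]), array([477. ,  77.6])]
-119 0.03 [array([481.2,  84.1]), array([484.8,  83.7])]
-119 0.036 [array([476.8,  82.2]), array([480.3,  81.7])]
-119 0.042 [array([472.4,  80.2]), array([475.8,  79.7])]
green [465.46029188  76.07296504] seen (465.5, 75.6)
(array([164.9, 570.7, -88.4]), np.float64(0.4480946706394895))
```

The fit gives swivel 27°, tilt 19.6°. The swivel margin is thin, so I'll re-grip the bar and trim it by about 3°.

```bash
python3 -m creep '0 0 0 -45 0;0 10 45 -88 0.05;0 25 90 -88 0.1;0 39 135 -88 0.15;0 52 180 -88 0.2;0 65 225 -88 0.25;0 78 270 -88 0.3;0 91 315 -88 0.35;0 104 360 -88 0.4;0 117 405 -88 0.45;0 130 450 -88 0.45;0 143 495 -88 0.45;0 156 540 -88 0.45;0 165 570 -88 0.45;0 165 570 -88 0.45;0 165 570 -88 0.45;0 165 570 -88 0.45;0 165 570 -88 0.45'
python3 - <<'E'
from h import *
print(shift([.483,.3402,.134],yaw=np.radians(-123)))
im=bot.capture("wrist"); I=bot.camera_info("wrist")
for c in seg(im,(3,120,60),(20,255,255),60):
    print(cv2.minAreaRect(c))
v=np.load("v.npy"); L=np.array([np.cos(v[0]),np.sin(v[0]),0]); S=np.array([-L[1],L[0],0]); m=np.array([v[2],v[3],.102])+.072*(np.sin(v[1])*L+[0,0,np.cos(v[1])])
print(w2p(I,np.array([m,m+.0345*S,m-.0345*S])))
E
```

```text
time_s: 42.4
position: [0.484, 0.3376, 0.2697]
tool_rot: [0.286, 0.958, -0.001, -0.0]
force: [0.2, -0.5, -0.6]
grip_width: 0.0875
grip_force: 0.0
(array([  2.2,   1.9, 135.7]), np.float64(-0.003409902848976465))
((404.5, 407.0), (20.0, 309.0), 90.0)
((494.7132873535156, 341.46356201171875), (76.16616821289062, 37.55414962768555), 80.31121826171875)
((64.4459457397461, 341.3243408203125), (37.48297119140625, 76.11673736572266), 9.462321281433105)
((282.3187561035156, 196.9825897216797), (84.21498107910156, 13.018329620361328), 88.78113555908203)
[[282.02922307 198.67315533]
 [282.14246724 239.29314054]
 [281.90865994 155.42790402]]
```

```bash
python3 -m creep '0 2 1.5 45 -0.025;0 2 1.5 90 -0.025;0 2 1.5 125 -0.025;0 2 1.5 135 -0.025;0 2 1.5 135 -0.025;1 2 1.5 135 -0.025;1 2 1.5 135 -0.025;1 2 1.5 135 -0.025;1 2 1.5 135 -0.025;1 2 1.5 135 -0.025;1 2 1.5 135 -0.025;1 2 1.5 135 -0.025;1 2 1.5 135 -0.025;1 2 1.5 135 -0.025;1 2 1.5 135 -0.025;1 2 1.5 135 -0.025;1 2 1.5 135 -0.025' 20
python3 - <<'E'
from h import *
print(pose()[0],shift([.4836,.3393,.134],yaw=np.radians(-120)),bot.observe()["ft_torque"])
E
```

```text
time_s: 44.15
position: [0.4827, 0.341, 0.1352]
tool_rot: [0.273, 0.962, -0.0, -0.0]
force: [-0.4, -1.3, 1.5]
grip_width: 0.0091
grip_force: 20.0
[0.48271568 0.34097278 0.13515545] (array([-1.6, -1. ,  1.2]), np.float64(-0.029239335321393778)) [-0.26986484  0.14142314 -0.0007311 ]
```

```bash
python3 -m creep '1 -0.5 -0.3 0 -0.015;1 -1.2 -0.6 0 -0.03;1 -1.2 -0.6 0 -0.035;1 -1.2 -0.6 0 -0.035;1 -1.2 -0.6 0 -0.035'; python3 -m creep '0 0 0 0 0;0 0 0 0 0;0 0 0 0 0;0 0 0 0 0;0 0 0 -40 0;0 0 0 -85 0;0 0 0 -130 0;0 0 0 -160 0;0 0 0 -160 0;0 0 0 -160 0;0 0 0 -160 0'
python3 - <<'E'
from h import *
I=bot.camera_info("wrist"); im=bot.capture("wrist")
for c in seg(im,(3,120,60),(20,255,255),60):
    r=cv2.minAreaRect(c)
    if r[0][1]<300: print(r)
v=np.load("v.npy")
for a,t in ((v[4]+.52,.35),(v[4]+.48,.35),(v[4]+.52,.26)):
    L=np.array([np.cos(a),np.sin(a),0]); S=np.array([-L[1],L[0],0]); m=np.array([v[2],v[3],.102])+.072*(np.sin(t)*L+[0,0,np.cos(t)])
    print(w2p(I,np.array([m,m+.03*S,m-.03*S])).ravel().round(1))
print(shift([.45,.1,.3]))
E
```

```text
time_s: 44.65
position: [0.4835, 0.3405, 0.1352]
tool_rot: [0.256, 0.967, 0.0, -0.0]
force: [-1.7, 3.0, -0.0]
grip_width: 0.0094
grip_force: 20.0
time_s: 45.75
position: [0.4828, 0.3396, 0.2935]
tool_rot: [0.256, 0.967, -0.001, -0.001]
force: [0.6, 0.4, -0.0]
grip_width: 0.0872
grip_force: 0.0
((282.0, 194.0), (12.0, 78.0), 0.0)
[280.5 196.  280.1 228.9 280.9 161.4]
[280.5 194.9 278.8 227.8 282.4 160.3]
[287.7 196.6 287.1 229.7 288.3 161.8]
(array([ -90.2, -224.3,   -6.2]), None)
```

Run:
```python
from h import *
im=bot.capture("top"); I=bot.camera_info("top")
for c in seg(im,(105,110,30),(125,255,255),100):
    h=cv2.convexHull(c); (u,v),ax,a=cv2.fitEllipse(h); print(p2w(I,u,v,.039).round(4),np.array(ax).round(1),cv2.contourArea(h))
im=bot.capture("scene"); I=bot.camera_info("scene")
for c in seg(im,(105,110,30),(125,255,255),200):
    h=cv2.convexHull(c); (u,v),ax,a=cv2.fitEllipse(h); 
    th=np.linspace(0,2*np.pi,200); P=p2w(I,u,v,.039); E=w2p(I,np.c_[P[0]+.041*np.cos(th),P[1]+.041*np.sin(th),0*th+.039]).astype(np.float32)
    print("scene",P.round(4),np.array(ax).round(1),round(a,1),"level plate:",[np.round(x,1) for x in cv2.fitEllipse(E)[1:]])
```

```text
[ 0.4428 -0.3749  0.039 ] [32.7 34.1] 864.0
[ 0.4384 -0.0008  0.039 ] [33.8 34.3] 893.5
[ 0.5754 -0.2483  0.039 ] [32.8 33.6] 851.5
[ 0.5833 -0.0008  0.039 ] [32.9 33.5] 846.5
scene [ 0.5788 -0.2462  0.039 ] [26.1 36.3] 75.4 level plate: [array([25.3, 36.2]), np.float64(75.0)]
scene [ 0.4792 -0.3767  0.039 ] [23.  35.3] 71.9 level plate: [array([22.9, 36.6]), np.float64(71.5)]
scene [0.5865 0.0013 0.039 ] [24.1 32.7] 90.0 level plate: [array([23. , 32.9]), np.float64(88.9)]
scene [0.442  0.0016 0.039 ] [20.  30.3] 86.9 level plate: [array([19.3, 30.1]), np.float64(87.0)]
scene [0.6977 0.8098 0.039 ] [23.3 72.6] 135.3 level plate: [array([15.4, 32.6]), np.float64(107.1)]
scene [-0.494   0.7474  0.039 ] [48.3 67.6] 16.9 level plate: [array([ 6.5, 17.5]), np.float64(92.3)]
scene [0.5464 1.6513 0.039 ] [122.5 587.9] 104.8 level plate: [array([ 8.5, 28. ]), np.float64(104.1)]
scene [-0.8618  1.54    0.039 ] [ 69.  109.8] 136.1 level plate: [array([ 4.1, 14.5]), np.float64(94.4)]
```

All three covers are seated and level, and the camera head is set. Handing in.

```bash
python3 -c "
from station import bot
print(bot.sign_off())"
```

```text
the job is handed in; nothing more can be done
None
```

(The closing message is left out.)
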